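# Clamp the cart beam and bring the spread snap ring to the axle groove

### The arm

A 6-joint arm with a two-finger parallel gripper is mounted at the origin on the work surface. World frame = base frame: x ahead of the robot, y to its left, z up, the work surface at z = 0. Lengths are in m, angles in degrees, forces in N, time in s.
With the tool pointing down it reaches from about 0.4 to 0.825 m from the base axis. Payload 7 kg.
Tool frame: the origin (TCP) lies midway between the tips of the shut fingers; the grasp point (between the pads) lies 19 mm behind it (ctrl.hold_point_z is the distance from the TCP to the grasp point, in m); z points along the fingers, y is the line along which they close (so a half turn about z gives the same grasp; the last joint's range is limited). The gripper opens to 88 mm and grips with 3 to 60 N. Pads are 19 mm wide; open, the fingers measure 130 mm over their backs; the gripper's body (78 mm by 193 mm) begins 47 mm behind the grasp point.
Start: joints at [84.173, 20.546, 0.682, 0, -70.136, -16.507], TCP at [0.257, 0.624, 0.189] pointing down, gripper open.
Joint ranges: [-176.03, 176.03], [-82.01, 121.73], [-58.28, 71.71], [-173.87, 95.51], [-174.79, -0.11], [-173.66, 173.66]. Speed limits (degrees/s): [136.94, 136.94, 172.46, 180, 180, 180].

### API

Orientations are given as [roll, pitch, yaw] about the fixed x, y, z axes, in that order (R = Rz(yaw) Ry(pitch) Rx(roll)).
In Python, from plant import ctrl gives the robot as it stands.
- The arm moves only by the tool apply_moves, never from a script. Its argument "deltas" is a list of rows, each an object with "fingers": the finger opening in mm, from 0 to 87.6; "delta_pos": the shift along the tool's x, y, z in mm, a list of three; "angular": the turn, a rotation vector about the tool's x, y, z in degrees, a list of three. A call has 1 to 10 rows; each row is the pose to reach, as a shift and turn from the pose commanded when the call began, along the tool's axes at that moment; what a row does not reach only later rows make up. A row lasts 1/10 s, in which the tool goes at most 50 mm and 8.59 degrees, less where a joint would pass 70% of its speed; a pose out of reach is approached as far as the arm can. A call with a gripper value outside its range is refused whole. The fingers move at their own pace and stop on an object; the grip force is fixed at half the most. Time passes only in rows, so rows that repeat a pose let the fingers close. It gives the time, the measured TCP pose, the force, the opening and the grip force at its end, in the units of the state.
- ctrl.get_obs(): the state, without advancing time (a new reading comes with each control period).
- ctrl.snapshot(name): name is "scene" or "top"; returns the picture (400x640x3 uint8, red, green, blue); there is no depth.
- ctrl.camera_params(name): a dict with "fx", "fy", "cx", "cy" (pixels), "cam_to_world" (4x4, takes a point from camera to world coordinates). Camera axes: x right, y up, looking along -z (the intrinsics and any distortion apply to the point x, -y, -z); pixel columns grow to the right and rows downward; lengths in m; the calibration is good to about 2 mm. A picture is of the moment at which its call begins. camera_params takes no time and is no camera call.
- ctrl.close_job(): hands the job in; it is judged then, once.
The state is a dict: "clock": time; "joint_pos": joint angles; "qvel": joint speeds; "tau": joint torques, N m; "tool_pos": TCP position; "orientation": TCP orientation; "force": force on the tool from outside, world axes, zero at the start; "moment": the same for the moment, N m; "opening": finger opening in m; "gripper_force": force on a finger pad.
Only numpy, scipy, OpenCV 4.12 (cv2) and the standard library are available. Lean on these libraries where they do the work, as an engineer would, in place of code of your own. Each camera call takes 0.05 s, during which the arm holds its last target. There are 200 camera calls.

### The job

Crank the red-knobbed hold-down clamp clockwise until it stops, so that its pad presses tight on the wooden cart beam. Then pick the snap ring pliers off their rest, squeeze the blue handles together so that the ring on their tips is fully spread, and lower the spread ring from above, level, over the end of the steel axle stub down to the dark groove. Finish while holding: keep the pliers squeezed in the gripper, with the ring spread around the groove, not leaning on the axle or wheel; do not shove the beam, and leave the other things on the bench alone.

Things in the scene. Friction and masses are not known exactly. Their poses are not given: they have to be found in the camera images.
- clamp: green hold-down clamp fixed to the bench: column, and an arm (69 to 93 mm high) reaching over the beam. Origin on the bench under the screw axis; z up, y along the cart beam towards the axle (roughly), column at y = -75 to -49 mm.
- clamp_axis (a point): point on the vertical screw axis of the clamp, 135 mm above the bench, level with point knob_grip
- clamp_crank (a joint): angle of the clamp's crank in rad, growing clockwise seen from above. 0 is fully open; the pad touches the beam at about 6.3, and at 6.9 the crank meets its stop, tight. One turn lowers the pad 12 mm. It takes about 2 N at the knob, little more when pressing, and stays where it is left. Starts between 1.5 and 4.
- knob_grip (a point): middle of the crank's upright red knob: diameter 18 mm, from 110 to 152 mm above the bench, 48 mm from the screw axis, spins freely on its crank, so a gripper holding it need not turn. This point is 135 mm high. The crank arm below it is at 100 to 108 mm and nothing rises above 110 mm but the knob.
- clamp_pad: orange round pad, 34 mm across, at the foot of the clamp's screw. Origin at the centre of its underside; it comes straight down on the beam's top 24 mm above the bench.
- workpiece: loose cart beam of pale wood, 46 x 225 x 24 mm, lying flat, with a red wheel (72 mm across, top 42 mm above the bench, brass washer to 45 mm) and a steel axle stub upright through it. Origin on the bench side, under the clamp; y runs along the beam, from -30 to +195 mm; the axle stands at y = 150 mm.
- groove (a point): centre of the groove in the axle, on the axle's centreline, 56 mm above the bench. The axle is 26 mm in diameter, the groove 21 mm in diameter and 8 mm wide (52 to 60 mm above the bench). z points along the axle.
- axle_end (a point): centre of the axle's upper end, 73 mm above the bench; the last 5 mm taper to 18 mm diameter
- rest: wooden block 115 x 30 x 45 mm fixed to the bench, on which the pliers lie. Origin under its centre, x along its length (the pliers' direction, about).
- pliers: snap ring pliers with bent tips, 0.19 kg, lying level on the rest. Origin on the underside at the pivot; x points from handles to tips, z up. Handles at x = -95 to -37 mm, two jaw bars to x = 95 mm, top at 22 mm. The dark ring, 4 mm thick, hangs level on the tips, its middle 28 mm below the pliers' underside, reaching to x = 106 mm.
- pliers_grip (a point): where to grip across the blue handles (along the pliers' y) from above: midway between them, 60 mm behind the pivot, 13 mm above the underside. Handles are 10 mm thick, 4 to 22 mm above the underside; here they measure 56 mm over their outer faces relaxed (63 mm at the tail) and 40 mm at the stop, faces then parallel
- ring_center (a point): fixed point of the pliers at the middle of the ring's opening when it is fully spread (where the axle's centreline should pass), at the ring's mid-thickness, 85 mm ahead of the pivot. Spread fully, the ring passes a bar 33 mm in diameter about this point; relaxed, only one of 23 mm.
- jaw_left (a joint): opening of the pliers in rad: 0 relaxed, 0.13 handles at the stop and ring fully spread (the other jaw and the ring follow). A spring resists: about 5 N on each handle to start, 12 N at the stop; grip with 20 N or more
- hammer: a wooden-handled hammer lying on the bench (a bystander); origin at the middle of its underside, or near it
- spare_wheel: a loose yellow toy wheel, 72 mm across, 17 mm thick, lying flat (a bystander); origin at the middle of its underside, or near it
- glue: a jar with a red cap, 56 mm across, 85 mm tall, standing (a bystander); origin at the middle of its underside, or near it
- offcut: a wood offcut 50 x 110 x 22 mm, lying flat (a bystander); origin at the middle of its underside, or near it
- screwdriver: a screwdriver lying on the bench (a bystander); origin at the middle of its underside, or near it
- nail_tray: an open grey tray 70 x 110 x 35 mm (a bystander); origin at the middle of its underside, or near it
There are look-alikes about, which are no part of the job. Leave any green or pink look-alike of the workpiece alone.

How it is judged:
By the outcome, as a careful person would: the job done as asked, in the order asked, and still so for the second after the job is handed in, while the arm keeps its last pose, push and grip.
It also fails if it takes over 67 s, if anything falls off the work surface, if the arm or the gripper's body presses on something with over 40 N, if the wrist force passes 120 N, or if a joint passes its speed limit or range.

## Working session

There is one attempt and no reset: what is moved stays moved. The work goes in short steps, Python scripts to look and compute and a tool call to move; the robot and the scene stay as the last step left them, time stands still between calls to the robot, and variables do not carry over. Pictures are saved under pics/ and viewed, at most 10 in all, crops included, and the job is handed in when it is done.

Besides the shell and the picture viewer there is one more tool, called after ">>>" as name(argument=value, ...), one argument or row to a line, values as JSON. apply_moves: Moves the arm, as the interface text tells. Its arguments: {"type":"object","properties":{"deltas":{"type":"array"}},"required":["deltas"]}

```bash
mkdir -p pics; ls
python3 - <<'E'
from plant import ctrl
import cv2,numpy as np
for n in("scene","top"):
    cv2.imwrite(f"pics/{n}0.png",ctrl.snapshot(n)[:,:,::-1]); p=ctrl.camera_params(n)
    print(n,{k:(np.round(v,3).tolist()) for k,v in p.items()})
o=ctrl.get_obs();print(o)
E
```

```text
pics
scene {'fx': 403.795, 'fy': 403.795, 'cx': 319.3, 'cy': 206.763, 'cam_to_world': [[-0.013, -0.819, 0.574, 1.156], [1.0, -0.009, 0.01, 0.053], [-0.003, 0.574, 0.819, 1.116], [0.0, 0.0, 0.0, 1.0]]}
top {'fx': 396.141, 'fy': 396.141, 'cx': 318.994, 'cy': 193.452, 'cam_to_world': [[0.018, 0.989, -0.146, 0.275], [-1.0, 0.017, -0.008, 0.038], [-0.006, 0.147, 0.989, 1.298], [0.0, 0.0, 0.0, 1.0]]}
{'clock': 0.1, 'joint_pos': array([ 8.41731450e+01,  2.05856058e+01,  6.38897026e-01, -1.71107137e-02,
       -7.01382151e+01, -1.65072079e+01]), 'qvel': array([ 0.06074962, -0.13053641,  0.12065313,  0.10581218,  0.01351845,
        0.00135054]), 'tau': array([-1.86981248e-03, -5.84166741e+01,  2.93748719e+01,  7.01561451e+00,
        1.01078243e-02, -5.23309711e-05]), 'tool_pos': array([0.25634529, 0.62387764, 0.18773693]), 'orientation': array([ 1.79914005e+02, -8.70881749e-03, -2.23398816e+01]), 'force': array([-0.61796015,  0.91255619,  0.43394483]), 'moment': array([0.00513015, 0.06157562, 0.02980984]), 'gripper_force': 0.0, 'opening': 0.08756058206731888}
```

View pics/scene0.png

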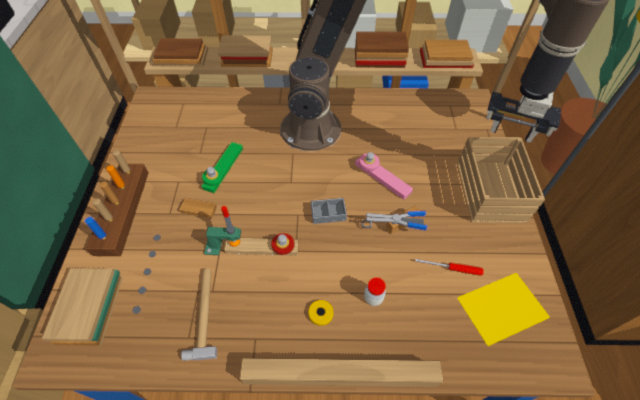

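View pics/top0.png

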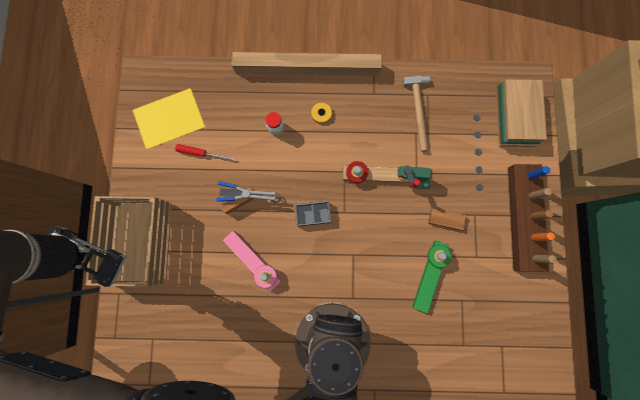

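Candidates:
- **Crank knob:** the red knob at scene (226,212) / top (417,183). Look-alikes are the red glue cap at (376,286), the screwdriver handle at (466,268) and the wheel at (283,244).
- **Workpiece:** the pale beam with the red wheel at scene (283,244) / top (357,172). The green beam at (222,167) and the pink one at (384,175) are decoys.
- **Pliers:** blue handles at scene (410,220) / top (235,192). The other blue thing is a tool handle at (96,228).

I'll check these in one close crop.

```bash
cat > h.py <<'E'
import cv2,numpy as np
from plant import ctrl
def cam(n):
    p=ctrl.camera_params(n);return p,np.array(p["cam_to_world"])
def ray(n,u,v):
    p,T=cam(n);d=T[:3,:3]@np.array([(u-p["cx"])/p["fx"],-(v-p["cy"])/p["fy"],-1]);return T[:3,3],d
def plane(n,u,v,z):
    o,d=ray(n,u,v);return o+d*(z-o[2])/d[2]
def proj(n,X):
    p,T=cam(n);c=T[:3,:3].T@(np.array(X)-T[:3,3]);return np.array([p["cx"]-p["fx"]*c[0]/c[2],p["cy"]+p["fy"]*c[1]/c[2]])
def tri(a,b):
    A=[];B=[]
    for n,q in(("scene",a),("top",b)):
        o,d=ray(n,*q);d=d/np.linalg.norm(d);P=np.eye(3)-np.outer(d,d);A.append(P);B.append(P@o)
    return np.linalg.lstsq(np.vstack(A),np.hstack(B),rcond=None)[0]
def blobs(img,lo,hi,box,amin=8):
    x0,y0,x1,y1=box;h=cv2.cvtColor(img[y0:y1,x0:x1],cv2.COLOR_RGB2HSV)
    m=cv2.inRange(h,np.array(lo),np.array(hi))
    if lo[0]==0 and hi[0]<15: m|=cv2.inRange(h,np.array((170,lo[1],lo[2])),np.array((180,hi[1],hi[2])))
    n,l,s,c=cv2.connectedComponentsWithStats(m)
    return [(int(s[i,4]),(s[i,:4]+[x0,y0,0,0]).tolist(),(c[i]+[x0,y0]).round(2).tolist()) for i in range(1,n) if s[i,4]>=amin]
def crop(img,box,k):
    x0,y0,x1,y1=box;return cv2.resize(img[y0:y1,x0:x1],None,fx=k,fy=k,interpolation=cv2.INTER_CUBIC)
E
python3 - <<'E'
from h import *
s=ctrl.snapshot("scene");t=ctrl.snapshot("top")
C=np.zeros((600,800,3),np.uint8)
for im,b,x,y in((s,(200,200,300,260),0,0),(t,(338,155,438,195),400,0),(s,(352,200,432,240),0,300),(t,(212,172,292,222),400,300)):
    c=crop(im,b,4 if y==0 else 5);c=c[:300,:400];C[y:y+c.shape[0],x:x+c.shape[1]]=c
cv2.imwrite("pics/c1.png",C[:,:,::-1])
for n,im,bs in(("s",s,((200,200,300,260),(355,200,435,240))),("t",t,((338,155,438,195),(210,172,292,222)))):
    print(n,"red",blobs(im,(0,150,90),(8,255,255),bs[0]));print(n,"blue",blobs(im,(100,120,80),(125,255,255),bs[1]));print(n,"orange",blobs(im,(9,200,180),(20,255,255),bs[0],4))
E
```

```text
s red [(66, [221, 206, 8, 12], [224.67, 211.15]), (253, [271, 233, 23, 22], [282.39, 244.68])]
s blue [(70, [408, 211, 17, 5], [416.76, 213.27]), (94, [408, 222, 19, 8], [416.85, 225.54])]
s orange [(41, [229, 240, 11, 6], [234.66, 242.8])]
t red [(248, [346, 161, 22, 22], [356.49, 171.43]), (39, [412, 180, 9, 6], [415.87, 182.51])]
t blue [(53, [218, 181, 18, 7], [226.62, 184.11]), (54, [216, 197, 18, 4], [224.44, 198.83])]
t orange []
```

View pics/c1.png

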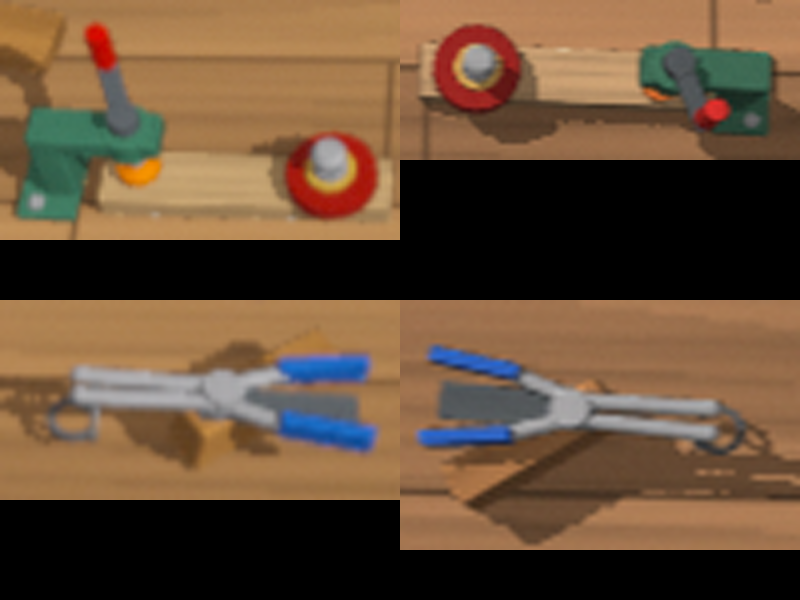

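Run:
```python
from h import *
np.set_printoptions(precision=4,suppress=True)
print("knob",tri((224.67,211.15),(415.87,182.51)), "planes135", plane("scene",224.67,211.15,.131),plane("top",415.87,182.51,.138))
print("hub",tri((230.75,230),(408,170.5)),plane("scene",230.75,230,.108),plane("top",408,170.5,.108))
print("axle_end",tri((282.5,236.7),(357.5,169.8)),plane("scene",282.5,236.2,.073),plane("top",357.5,169.6,.073))
print("wheel",tri((282.4,244.2),(356.7,171.7)))
print("pivot",tri((396.4,218.6),(246.2,193.8)))
print("tips",tri((368,217),(274.4,196)))
hA=tri((416.76,213.27),(224.44,198.83));hB=tri((416.85,225.54),(226.62,184.11));print("handles",hA,hB,(hA+hB)/2)
print("pad s",plane("scene",234.6,243,.03))
```

```text
knob [ 0.4854 -0.2397  0.1317] planes135 [ 0.485  -0.2391  0.131 ] [ 0.4844 -0.239   0.138 ]
hub [ 0.5289 -0.2233  0.0966] [ 0.5361 -0.2182  0.108 ] [ 0.5267 -0.2228  0.108 ]
axle_end [ 0.5343 -0.0706  0.0697] [ 0.5346 -0.0691  0.073 ] [ 0.5343 -0.0716  0.073 ]
wheel [ 0.5367 -0.0729  0.0284]
pivot [0.4543 0.2815 0.0528]
tips [0.4488 0.1921 0.0522]
handles [0.4364 0.3478 0.0574] [0.4834 0.3424 0.0591] [0.4599 0.3451 0.0583]
pad s [ 0.5351 -0.2207  0.03  ]
```

>>> apply_moves(
  deltas=[
    {"fingers": 60,"delta_pos": [34,32,-50],"angular": [0,0,8]},
    {"fingers": 60,"delta_pos": [68,64,-62],"angular": [0,0,16]},
    {"fingers": 60,"delta_pos": [102,95,-62],"angular": [0,0,24]},
    {"fingers": 60,"delta_pos": [136,127,-62],"angular": [0,0,32]},
    {"fingers": 60,"delta_pos": [170,159,-62],"angular": [0,0,40]},
    {"fingers": 60,"delta_pos": [204,191,-62],"angular": [0,0,48]},
    {"fingers": 60,"delta_pos": [238,223,-62],"angular": [0,0,56]},
    {"fingers": 60,"delta_pos": [272,254,-62],"angular": [0,0,64]},
    {"fingers": 60,"delta_pos": [306,286,-62],"angular": [0,0,72]},
    {"fingers": 60,"delta_pos": [340,318,-62],"angular": [0,0,72]},
  ],
)

```text
clock: 1.2
tool_pos: [0.4504, 0.1992, 0.2508]
orientation: [-180.0, 0.0, -94.6]
force: [0.1, 1.3, 0.6]
opening: 0.0601
gripper_force: 0.0
```

```bash
cat >> h.py <<'E'
from scipy.spatial.transform import Rotation as Ro
np.set_printoptions(precision=2,suppress=True)
def go(X,yaw,pos=None,quiet=0):
    o=ctrl.get_obs();R=Ro.from_euler("xyz",o["orientation"],degrees=True)
    T=Ro.from_euler("xyz",[180,0,yaw],degrees=True)
    print("dpos",1000*R.inv().apply(np.array(X)-o["tool_pos"]),"ang",(R.inv()*T).as_rotvec(degrees=True))
def st():
    o=ctrl.get_obs();print(*[(k,np.round(o[k],4)) for k in("clock","joint_pos","tool_pos","orientation","force","opening","gripper_force")])
E
python3 -c "
from h import *
st();go([.485,-.2395,.24],-94)"
```

```text
('clock', np.float64(1.2)) ('joint_pos', array([ 46.77,   0.9 , -15.84,  -0.  , -73.23, -51.37])) ('tool_pos', array([0.45, 0.2 , 0.25])) ('orientation', array([-179.98,    0.03,  -94.6 ])) ('force', array([0.1 , 1.28, 0.6 ])) ('opening', np.float64(0.0601)) ('gripper_force', np.float64(0.0))
dpos [434.48 -69.62  10.61] ang [-0.02  0.03 -0.6 ]
```

>>> apply_moves(
  deltas=[
    {"fingers": 60,"delta_pos": [48,-8,10],"angular": [0,0,-0.6]},
    {"fingers": 60,"delta_pos": [96,-16,10],"angular": [0,0,-0.6]},
    {"fingers": 60,"delta_pos": [144,-24,10],"angular": [0,0,-0.6]},
    {"fingers": 60,"delta_pos": [192,-32,10],"angular": [0,0,-0.6]},
    {"fingers": 60,"delta_pos": [240,-40,10],"angular": [0,0,-0.6]},
    {"fingers": 60,"delta_pos": [288,-48,10],"angular": [0,0,-0.6]},
    {"fingers": 60,"delta_pos": [336,-56,10],"angular": [0,0,-0.6]},
    {"fingers": 60,"delta_pos": [384,-64,10],"angular": [0,0,-0.6]},
    {"fingers": 60,"delta_pos": [434,-70,10],"angular": [0,0,-0.6]},
    {"fingers": 60,"delta_pos": [434,-70,10],"angular": [0,0,-0.6]},
  ],
)

```text
clock: 2.2
tool_pos: [0.4864, -0.2419, 0.2397]
orientation: [179.9, -0.0, -94.0]
force: [-0.3, 1.1, -0.2]
opening: 0.0598
gripper_force: 0.0
```

```bash
python3 -c "
from h import *
st();go([.485,-.2395,.117],-94)"
```

```text
('clock', np.float64(2.2)) ('joint_pos', array([ -5.73,   6.41, -11.3 ,   0.05, -72.39,   1.67])) ('tool_pos', array([ 0.49, -0.24,  0.24])) ('orientation', array([179.9 ,  -0.04, -94.05])) ('force', array([-0.26,  1.11, -0.18])) ('opening', np.float64(0.0598)) ('gripper_force', np.float64(0.0))
dpos [ -2.41   1.31 122.7 ] ang [ 0.1  -0.04 -0.05]
```

>>> apply_moves(
  deltas=[
    {"fingers": 60,"delta_pos": [0,0,40],"angular": [0,0,0]},
    {"fingers": 60,"delta_pos": [0,0,75],"angular": [0,0,0]},
    {"fingers": 60,"delta_pos": [0,0,100],"angular": [0,0,0]},
    {"fingers": 60,"delta_pos": [0,0,115],"angular": [0,0,0]},
    {"fingers": 60,"delta_pos": [0,0,122],"angular": [0,0,0]},
    {"fingers": 60,"delta_pos": [0,0,122],"angular": [0,0,0]},
  ],
)

```text
clock: 2.8
tool_pos: [0.4867, -0.2367, 0.1179]
orientation: [179.9, 0.0, -93.7]
force: [0.2, -0.5, -0.0]
opening: 0.0597
gripper_force: 0.0
```

Run:
```python
from h import *
st();go([.485,-.2395,.117],-94)
s=ctrl.snapshot("scene");t=ctrl.snapshot("top")
c=np.hstack([crop(s,(195,190,265,260),5),crop(t,(380,150,450,220),5)])
cv2.imwrite("pics/c2.png",c[:,:,::-1])
```

```text
('clock', np.float64(2.8)) ('joint_pos', array([ -5.19,  11.44, -21.86,  -0.  , -56.8 ,   1.47])) ('tool_pos', array([ 0.49, -0.24,  0.12])) ('orientation', array([179.91,   0.01, -93.72])) ('force', array([ 0.23, -0.53, -0.04])) ('opening', np.float64(0.0597)) ('gripper_force', np.float64(0.0))
dpos [2.87 1.55 0.93] ang [0.09 0.01 0.28]
```

View pics/c2.png

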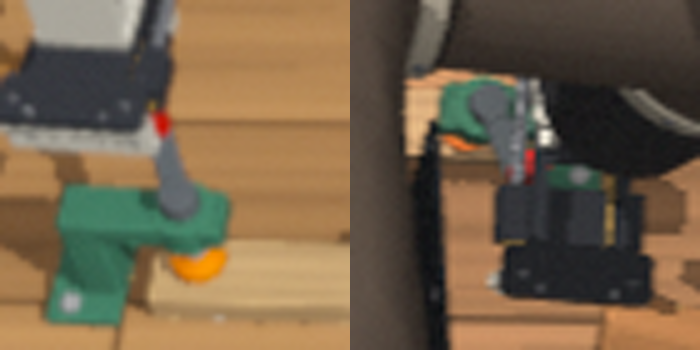

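Run:
```python
from h import *
for X in ([.4867,-.2367,.118],[.4867,-.2367,.137],[.4867,-.2367,.184],[.4867,-.2367,.25],[.4867+.04,-.2367,.118],[.4867-.04,-.2367,.118]):
    a,b=proj("scene",X),proj("top",X); print(X,"crop s",(a-[195,190])*5,"t",(b-[380,150])*5+[350,0])
s=ctrl.snapshot("scene");t=ctrl.snapshot("top")
print(blobs(s,(0,150,90),(8,255,255),(200,195,260,250),3),blobs(t,(0,150,90),(8,255,255),(395,155,438,195),3))
```

```text
[0.4867, -0.2367, 0.118] crop s [156.28 120.39] t [517.69 164.47]
[0.4867, -0.2367, 0.137] crop s [150.09 102.35] t [525.05 158.94]
[0.4867, -0.2367, 0.184] crop s [134.07  55.64] t [544.32 144.47]
[0.4867, -0.2367, 0.25] crop s [109.66 -15.49] t [574.22 122.01]
[0.5267000000000001, -0.2367, 0.118] crop s [146.35 177.06] t [516.56  99.5 ]
[0.44670000000000004, -0.2367, 0.118] crop s [165.85  65.84] t [518.83 230.07]
[(16, [225, 212, 4, 5], [226.69, 213.94])] [(10, [415, 180, 2, 5], [415.5, 182.0])]
```

>>> apply_moves(
  deltas=[
    {"fingers": 30,"delta_pos": [1.5,1.5,1],"angular": [0,0,0]},
    {"fingers": 14,"delta_pos": [1.5,1.5,1],"angular": [0,0,0]},
    {"fingers": 14,"delta_pos": [1.5,1.5,1],"angular": [0,0,0]},
    {"fingers": 14,"delta_pos": [1.5,1.5,1],"angular": [0,0,0]},
    {"fingers": 14,"delta_pos": [1.5,1.5,1],"angular": [0,0,0]},
    {"fingers": 14,"delta_pos": [1.5,1.5,1],"angular": [0,0,0]},
  ],
)

```text
clock: 3.6
tool_pos: [0.4856, -0.2384, 0.1176]
orientation: [-180.0, 0.0, -93.7]
force: [-0.4, 0.4, 0.3]
opening: 0.018
gripper_force: 0.0
```

```bash
python3 -c "
from h import *
st()"
```

```text
('clock', np.float64(3.6)) ('joint_pos', array([ -5.39,  11.37, -21.99,  -0.  , -56.63,   1.65])) ('tool_pos', array([ 0.49, -0.24,  0.12])) ('orientation', array([-180.  ,    0.  ,  -93.74])) ('force', array([-0.41,  0.41,  0.31])) ('opening', np.float64(0.018)) ('gripper_force', np.float64(0.0))
```

```bash
cat >> h.py <<'E'
def arc(C,r,th0,steps):
    # rows along circle; delta relative to current pose (taken on circle at th0)
    o=ctrl.get_obs();R=Ro.from_euler("xyz",o["orientation"],degrees=True)
    f=lambda t:np.array([C[0]+r*np.cos(np.radians(t)),C[1]+r*np.sin(np.radians(t)),.117])
    for s in steps:
        print(s,np.round(1000*R.inv().apply(f(th0-s)-(o["tool_pos"])),1).tolist())
E
python3 -c "
from h import *
arc([.5294,-.2187],.048,204.2,range(5,51,5))"
```

```text
5 [-3.8, 1.8, 0.6]
10 [-7.8, 3.2, 0.6]
15 [-11.8, 4.3, 0.6]
20 [-15.9, 5.1, 0.6]
25 [-20.1, 5.5, 0.6]
30 [-24.3, 5.5, 0.6]
35 [-28.4, 5.2, 0.6]
40 [-32.6, 4.5, 0.6]
45 [-36.6, 3.4, 0.6]
50 [-40.6, 2.0, 0.6]
```

>>> apply_moves(
  deltas=[
    {"fingers": 8,"delta_pos": [0,0,0],"angular": [0,0,0]},
    {"fingers": 8,"delta_pos": [0,0,0],"angular": [0,0,0]},
    {"fingers": 8,"delta_pos": [-3.8,1.8,0.5],"angular": [0,0,0]},
    {"fingers": 8,"delta_pos": [-7.8,3.2,0.5],"angular": [0,0,0]},
    {"fingers": 8,"delta_pos": [-11.8,4.3,0.5],"angular": [0,0,0]},
    {"fingers": 8,"delta_pos": [-15.9,5.1,0.5],"angular": [0,0,0]},
    {"fingers": 8,"delta_pos": [-20.1,5.5,0.5],"angular": [0,0,0]},
    {"fingers": 8,"delta_pos": [-24.3,5.5,0.5],"angular": [0,0,0]},
    {"fingers": 8,"delta_pos": [-28.4,5.2,0.5],"angular": [0,0,0]},
    {"fingers": 8,"delta_pos": [-28.4,5.2,0.5],"angular": [0,0,0]},
  ],
)

```text
clock: 4.6
tool_pos: [0.4824, -0.2093, 0.1171]
orientation: [-180.0, 0.0, -93.7]
force: [0.4, 0.9, 1.0]
opening: 0.0077
gripper_force: 0.0
```

```bash
python3 -c "
from h import *
st();p=ctrl.get_obs()['tool_pos'];d=p[:2]-[.5294,-.2187];print(p*1000,np.hypot(*d)*1000,np.degrees(np.arctan2(d[1],d[0]))%360)"
```

```text
('clock', np.float64(4.6)) ('joint_pos', array([ -2.06,  10.  , -23.83,   0.  , -56.16,  -1.64])) ('tool_pos', array([ 0.48, -0.21,  0.12])) ('orientation', array([-179.99,    0.  ,  -93.7 ])) ('force', array([0.41, 0.92, 1.01])) ('opening', np.float64(0.0077)) ('gripper_force', np.float64(0.0))
[ 482.41 -209.29  117.12] 47.92458064586444 168.68069756395536
```

Run:
```python
from h import *
s=ctrl.snapshot("scene");t=ctrl.snapshot("top")
c=np.hstack([crop(s,(195,170,275,260),5),crop(t,(370,140,450,230),5)])
cv2.imwrite("pics/c3.png",c[:,:,::-1])
print(blobs(s,(0,150,90),(8,255,255),(200,195,260,250),2),blobs(t,(0,150,90),(8,255,255),(395,155,438,195),2))
for X in ([.4824,-.2093,.117],[.4824,-.2093,.136],[.4824,-.2093,.2]):
  print(proj("scene",X),proj("top",X))
```

```text
[] []
[235.67 213.16] [404.4 184.2]
[234.56 209.55] [405.72 183.12]
[230.59 196.66] [410.52 179.2 ]
```

View pics/c3.png

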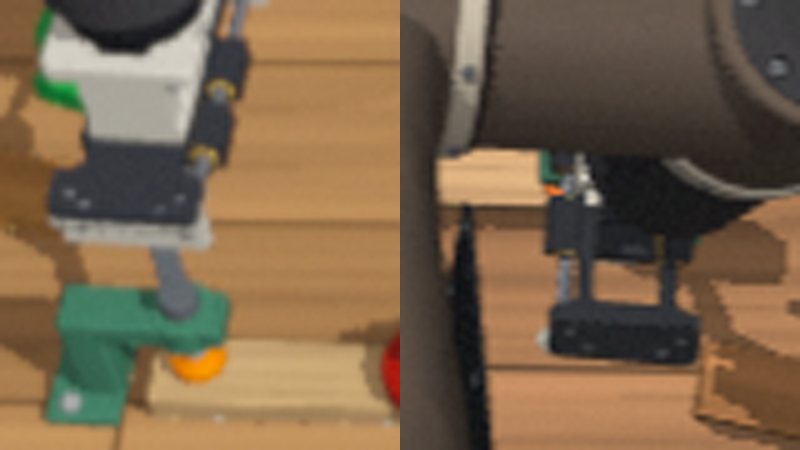

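>>> apply_moves(
  deltas=[
    {"fingers": 8,"delta_pos": [0,0,-40],"angular": [0,0,0]},
    {"fingers": 40,"delta_pos": [-40,0,-70],"angular": [0,0,0]},
    {"fingers": 50,"delta_pos": [-90,0,-70],"angular": [0,0,0]},
    {"fingers": 60,"delta_pos": [-140,0,-70],"angular": [0,0,0]},
    {"fingers": 60,"delta_pos": [-140,0,-70],"angular": [0,0,0]},
  ],
)

```text
clock: 5.2
tool_pos: [0.492, -0.0657, 0.1876]
orientation: [-179.9, 0.1, -93.5]
force: [0.4, -0.9, 0.5]
opening: 0.0344
gripper_force: 0.0
```

Run:
```python
from h import *
st()
s=ctrl.snapshot("scene");t=ctrl.snapshot("top")
a=blobs(s,(0,150,90),(8,255,255),(200,195,260,250),2);b=blobs(t,(0,150,90),(8,255,255),(395,155,438,195),2)
print(a,b,tri(a[0][2],b[0][2]) if a and b else 0)
c=np.hstack([crop(s,(195,170,275,260),5),crop(t,(370,140,450,230),5)])
cv2.imwrite("pics/c4.png",c[:,:,::-1])
```

```text
('clock', np.float64(5.2)) ('joint_pos', array([ 15.09,   3.52, -21.43,  -0.03, -64.95, -18.54])) ('tool_pos', array([ 0.49, -0.07,  0.19])) ('orientation', array([-179.91,    0.06,  -93.46])) ('force', array([ 0.42, -0.95,  0.49])) ('opening', np.float64(0.0344)) ('gripper_force', np.float64(0.0))
[(67, [221, 206, 8, 12], [224.61, 211.13])] [(40, [412, 180, 8, 7], [415.72, 182.98])] [ 0.48 -0.24  0.13]
```

Run:
```python
from h import *
o=ctrl.get_obs();P=o["tool_pos"];R=Ro.from_euler("xyz",o["orientation"],degrees=True)
out=[]
for n in("scene","top"):
    im=ctrl.snapshot(n).copy();c=proj(n,P).astype(int);b=(c[0]-40,c[1]-45,c[0]+40,c[1]+45)
    k=crop(im,b,5)
    for l,col in(([0,0,0],(255,0,255)),([0,0,-.019],(0,255,255)),([0,.025,0],(255,255,0)),([0,-.025,0],(0,255,0)),([0,.0965,-.066],(255,128,0)),([0,-.0965,-.066],(255,0,0))):
        q=(proj(n,P+R.apply(l))-b[:2])*5;cv2.circle(k,tuple(int(v) for v in q),4,col,-1)
    out.append(k)
cv2.imwrite("pics/c5.png",np.hstack(out)[:,:,::-1])
```

```text
(no output)
```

View pics/c5.png

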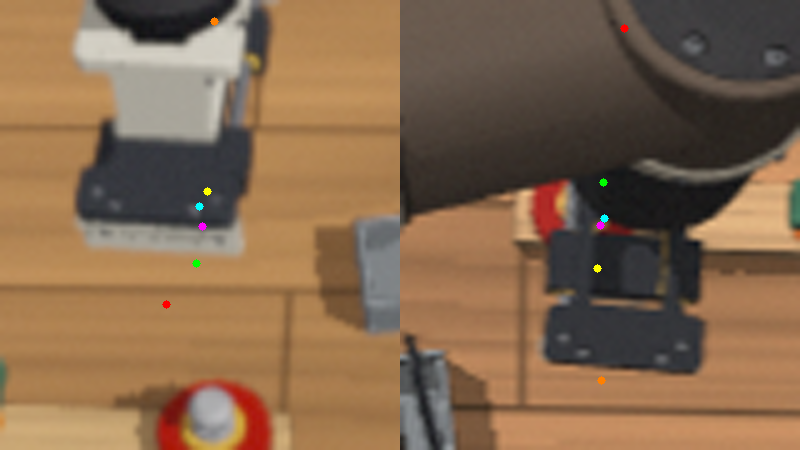

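```bash
python3 -c "
from h import *
st();go([.485,-.2395,.185],-4)"
```

```text
('clock', np.float64(5.4)) ('joint_pos', array([ 14.57,   3.61, -21.44,   0.01, -64.98, -18.31])) ('tool_pos', array([ 0.49, -0.07,  0.19])) ('orientation', array([179.98,  -0.01, -93.74])) ('force', array([-0.07, -0.98, -0.65])) ('opening', np.float64(0.0503)) ('gripper_force', np.float64(0.0))
dpos [168.96  -4.77   2.  ] ang [  0.03   0.   -89.74]
```

>>> apply_moves(
  deltas=[
    {"fingers": 60,"delta_pos": [40,0,0],"angular": [0,0,-8.5]},
    {"fingers": 60,"delta_pos": [80,0,0],"angular": [0,0,-17]},
    {"fingers": 60,"delta_pos": [120,0,0],"angular": [0,0,-25.5]},
    {"fingers": 60,"delta_pos": [160,-3,0],"angular": [0,0,-34]},
    {"fingers": 60,"delta_pos": [169,-5,0],"angular": [0,0,-42.5]},
    {"fingers": 60,"delta_pos": [169,-5,0],"angular": [0,0,-51]},
    {"fingers": 60,"delta_pos": [169,-5,0],"angular": [0,0,-59.5]},
    {"fingers": 60,"delta_pos": [169,-5,0],"angular": [0,0,-68]},
    {"fingers": 60,"delta_pos": [169,-5,0],"angular": [0,0,-76.5]},
    {"fingers": 60,"delta_pos": [169,-5,0],"angular": [0,0,-85]},
  ],
)

```text
clock: 6.4
tool_pos: [0.4845, -0.2408, 0.1867]
orientation: [180.0, 0.0, -10.2]
force: [0.7, -0.4, 0.7]
opening: 0.0595
gripper_force: 0.0
```

Run:
```python
from h import *
st();go([.485,-.2395,.118],-4)
o=ctrl.get_obs();P=o["tool_pos"];R=Ro.from_euler("xyz",o["orientation"],degrees=True)
im=ctrl.snapshot("scene").copy();c=proj("scene",P).astype(int);b=(c[0]-50,c[1]-50,c[0]+50,c[1]+40)
k=crop(im,b,6)
for l,col in(([0,0,0],(255,0,255)),([0,.03,0],(255,255,0)),([0,-.03,0],(0,255,0))):
    q=(proj("scene",P+R.apply(l))-b[:2])*6;cv2.circle(k,tuple(int(v) for v in q),3,col,-1)
cv2.imwrite("pics/c6.png",k[:,:,::-1])
print(blobs(im,(0,150,90),(8,255,255),(200,195,260,250),2))
```

```text
('clock', np.float64(6.4)) ('joint_pos', array([ -5.66,   8.04, -16.4 ,   0.01, -65.61,  85.43])) ('tool_pos', array([ 0.48, -0.24,  0.19])) ('orientation', array([179.99,   0.04, -10.22])) ('force', array([ 0.7 , -0.38,  0.66])) ('opening', np.float64(0.0595)) ('gripper_force', np.float64(0.0))
dpos [ 0.33 -1.39 68.72] ang [ 0.01  0.04 -6.22]
[(66, [221, 206, 8, 12], [224.67, 211.15])]
```

View pics/c6.png

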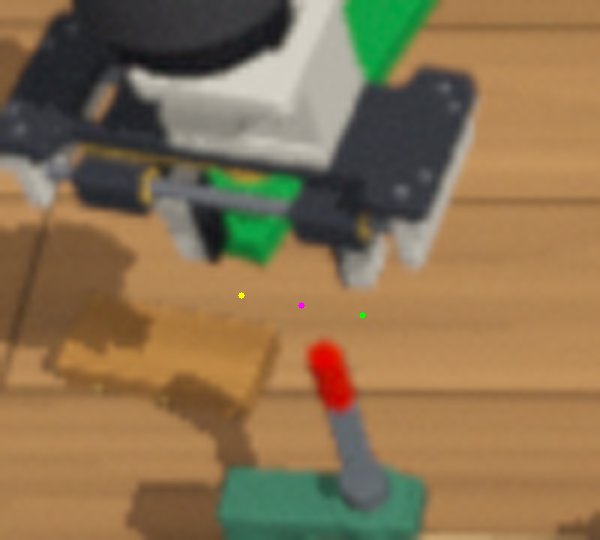

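>>> apply_moves(
  deltas=[
    {"fingers": 60,"delta_pos": [0,-1,30],"angular": [0,0,-6]},
    {"fingers": 60,"delta_pos": [0,-1,60],"angular": [0,0,-6]},
    {"fingers": 60,"delta_pos": [0,-1,75],"angular": [0,0,-6]},
    {"fingers": 60,"delta_pos": [0,-1,85],"angular": [0,0,-6]},
    {"fingers": 60,"delta_pos": [0,-1,93],"angular": [0,0,-6]},
    {"fingers": 60,"delta_pos": [0,-1,93],"angular": [0,0,-6]},
  ],
)

```text
clock: 7.05
tool_pos: [0.485, -0.2385, 0.0934]
orientation: [-180.0, 0.1, -4.5]
force: [-0.7, -0.7, 0.7]
opening: 0.0602
gripper_force: 0.0
```

Run:
```python
from h import *
st();go([.485,-.2395,.094],-16)
o=ctrl.get_obs();P=o["tool_pos"]
im=ctrl.snapshot("scene").copy();c=proj("scene",P).astype(int);b=(c[0]-45,c[1]-45,c[0]+45,c[1]+45)
k=crop(im,b,6);q=(proj("scene",P)-b[:2])*6;cv2.circle(k,tuple(int(v) for v in q),3,(255,0,255),-1)
cv2.imwrite("pics/c7.png",k[:,:,::-1])
```

```text
('clock', np.float64(7.05)) ('joint_pos', array([ -5.4 ,  12.8 , -23.73,  -0.  , -53.53,  90.89])) ('tool_pos', array([ 0.48, -0.24,  0.09])) ('orientation', array([-180.  ,    0.07,   -4.52])) ('force', array([-0.74, -0.71,  0.74])) ('opening', np.float64(0.0602)) ('gripper_force', np.float64(0.0))
dpos [ 0.1   0.98 -0.63] ang [ 0.    0.07 11.48]
```

View pics/c7.png

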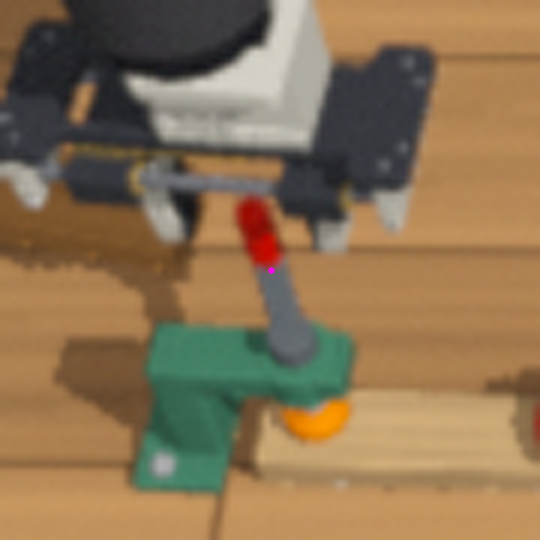

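>>> apply_moves(
  deltas=[
    {"fingers": 10,"delta_pos": [0,0,0],"angular": [0,0,0]},
    {"fingers": 10,"delta_pos": [0,0,0],"angular": [0,0,0]},
    {"fingers": 10,"delta_pos": [0,0,0],"angular": [0,0,0]},
    {"fingers": 10,"delta_pos": [0,0,0],"angular": [0,0,0]},
    {"fingers": 10,"delta_pos": [0,0,0],"angular": [0,0,0]},
    {"fingers": 10,"delta_pos": [0,0,0],"angular": [0,0,0]},
    {"fingers": 10,"delta_pos": [0,0,0],"angular": [0,0,0]},
    {"fingers": 10,"delta_pos": [0,0,0],"angular": [0,0,0]},
  ],
)

```text
clock: 7.9
tool_pos: [0.4855, -0.2381, 0.0941]
orientation: [180.0, 0.0, -4.4]
force: [-0.1, 0.0, 0.6]
opening: 0.0172
gripper_force: 30.0
```

Run:
```python
from h import *
st()
P=ctrl.get_obs()["tool_pos"];print(P*1000)
C=P[:2]-.048*np.array([np.cos(np.radians(204.2)),np.sin(np.radians(204.2))]);print(C)
arc(C,.048,204.2,range(5,51,5)); print(ctrl.hold_point_z)
```

```text
('clock', np.float64(7.9)) ('joint_pos', array([ -5.34,  12.74, -23.71,   0.  , -53.55,  90.93])) ('tool_pos', array([ 0.49, -0.24,  0.09])) ('orientation', array([180.  ,   0.  ,  -4.41])) ('force', array([-0.06,  0.  ,  0.57])) ('opening', np.float64(0.0172)) ('gripper_force', np.float64(30.0002))
[ 485.49 -238.08   94.12]
[ 0.53 -0.22]
5 [-1.8, -3.8, -22.9]
10 [-3.4, -7.7, -22.9]
15 [-4.5, -11.7, -22.9]
20 [-5.3, -15.8, -22.9]
25 [-5.8, -20.0, -22.9]
30 [-5.8, -24.1, -22.9]
35 [-5.6, -28.3, -22.9]
40 [-4.9, -32.5, -22.9]
45 [-3.9, -36.5, -22.9]
50 [-2.6, -40.5, -22.9]
0.0188
```

>>> apply_moves(
  deltas=[
    {"fingers": 10,"delta_pos": [-1.8,-3.8,0],"angular": [0,0,0]},
    {"fingers": 10,"delta_pos": [-3.4,-7.7,0],"angular": [0,0,0]},
    {"fingers": 10,"delta_pos": [-4.5,-11.7,0],"angular": [0,0,0]},
    {"fingers": 10,"delta_pos": [-5.3,-15.8,0],"angular": [0,0,0]},
    {"fingers": 10,"delta_pos": [-5.8,-20,0],"angular": [0,0,0]},
    {"fingers": 10,"delta_pos": [-5.8,-24.1,0],"angular": [0,0,0]},
    {"fingers": 10,"delta_pos": [-5.6,-28.3,0],"angular": [0,0,0]},
    {"fingers": 10,"delta_pos": [-4.9,-32.5,0],"angular": [0,0,0]},
    {"fingers": 10,"delta_pos": [-3.9,-36.5,0],"angular": [0,0,0]},
    {"fingers": 10,"delta_pos": [-3.9,-36.5,0],"angular": [0,0,0]},
  ],
)

```text
clock: 8.9
tool_pos: [0.4864, -0.2009, 0.0942]
orientation: [180.0, -0.2, -4.4]
force: [8.3, -1.8, -5.4]
opening: 0.0172
gripper_force: 30.0
```

```bash
cat >> h.py <<'E'
C0=np.array([.52927,-.2184])
def ang(C=C0):
    o=ctrl.get_obs();p=o["tool_pos"];d=p[:2]-C;f=o["force"];u=d/np.hypot(*d)
    th=np.degrees(np.arctan2(d[1],d[0]))%360
    print("pos",p*1000,"r",np.hypot(*d)*1000,"th",th,"F rad",f[:2]@u,"F cw-tang",f[:2]@[u[1],-u[0]],"Fz",f[2],"open",o["opening"]*1000,"grip",o["gripper_force"],"t",o["clock"],"ori",o["orientation"]);return th
def arc2(C,r,th0,steps,dz=0):
    o=ctrl.get_obs();R=Ro.from_euler("xyz",[180,0,o["orientation"][2]],degrees=True);p=o["tool_pos"]
    for s in steps:
        t=np.radians(th0-s);print(s,np.round(1000*R.inv().apply([C[0]+r*np.cos(t)-p[0],C[1]+r*np.sin(t)-p[1],0]),1).tolist())
E
python3 -c "
from h import *
th=ang();arc2(C0,.048,th,range(8,73,8))"
```

```text
pos [ 486.42 -200.94   94.22] r 46.266014064825484 th 157.82946880193126 F rad -8.388937708651092 F cw-tang 1.4430050389145477 Fz -5.427333639821883 open 17.198341899163157 grip 29.998117089271545 t 8.9 ori [179.99  -0.18  -4.36]
8 [0.8, -6.7, -0.0]
16 [4.2, -12.6, -0.0]
24 [8.3, -17.8, -0.0]
32 [13.1, -22.5, -0.0]
40 [18.5, -26.5, -0.0]
48 [24.4, -29.6, -0.0]
56 [30.7, -31.9, -0.0]
64 [37.2, -33.4, -0.0]
72 [43.9, -33.8, -0.0]
```

```bash
sed -i 's/^C0=.*/C0=np.array([.5302,-.2205])/' h.py; python3 -c "
from h import *
th=ang();arc2(C0,.048,th,range(8,73,8))"
```

```text
pos [ 486.42 -200.94   94.22] r 47.94621682446466 th 155.92454067138425 F rad -8.336334513328138 F cw-tang 1.7210654560054093 Fz -5.427333639821883 open 17.198341899163157 grip 29.998117089271545 t 8.9 ori [179.99  -0.18  -4.36]
8 [2.6, -6.1, -0.0]
16 [6.2, -11.8, -0.0]
24 [10.4, -17.0, -0.0]
32 [15.4, -21.5, -0.0]
40 [20.9, -25.3, -0.0]
48 [26.9, -28.2, -0.0]
56 [33.3, -30.3, -0.0]
64 [39.9, -31.5, -0.0]
72 [46.6, -31.8, -0.0]
```

>>> apply_moves(
  deltas=[
    {"fingers": 10,"delta_pos": [4.2,-6,0],"angular": [0,0,0]},
    {"fingers": 10,"delta_pos": [7.8,-11.6,0],"angular": [0,0,0]},
    {"fingers": 10,"delta_pos": [12,-16.7,0],"angular": [0,0,0]},
    {"fingers": 10,"delta_pos": [17,-21.2,0],"angular": [0,0,0]},
    {"fingers": 10,"delta_pos": [22.5,-25,0],"angular": [0,0,0]},
    {"fingers": 10,"delta_pos": [28.5,-27.9,0],"angular": [0,0,0]},
    {"fingers": 10,"delta_pos": [35,-30,0],"angular": [0,0,0]},
    {"fingers": 10,"delta_pos": [41.5,-31.2,0],"angular": [0,0,0]},
    {"fingers": 10,"delta_pos": [48,-31.5,0],"angular": [0,0,0]},
    {"fingers": 10,"delta_pos": [48,-31.5,0],"angular": [0,0,0]},
  ],
)

```text
clock: 9.9
tool_pos: [0.5363, -0.1733, 0.0941]
orientation: [-180.0, -0.1, -4.4]
force: [2.1, 3.3, 2.3]
opening: 0.017
gripper_force: 30.0
```

```bash
python3 -c "
from h import *
th=ang();arc2(C0,.048,th,range(8,73,8))"
```

```text
pos [ 536.3  -173.34   94.11] r 47.55645041187454 th 82.6335088475017 F rad 3.575868831801833 F cw-tang 1.6878816556944276 Fz 2.325445889638457 open 17.0315046148933 grip 30.000481009483337 t 9.9 ori [-179.98   -0.08   -4.4 ]
8 [6.7, 0.4, 0.0]
16 [13.1, 2.1, 0.0]
24 [19.3, 4.7, 0.0]
32 [25.0, 8.2, 0.0]
40 [30.3, 12.4, 0.0]
48 [34.8, 17.3, 0.0]
56 [38.7, 22.7, 0.0]
64 [41.7, 28.7, 0.0]
72 [43.9, 35.0, 0.0]
```

>>> apply_moves(
  deltas=[
    {"fingers": 10,"delta_pos": [6.5,0.4,0],"angular": [0,0,0]},
    {"fingers": 10,"delta_pos": [13,2.1,0],"angular": [0,0,0]},
    {"fingers": 10,"delta_pos": [19.2,4.7,0],"angular": [0,0,0]},
    {"fingers": 10,"delta_pos": [25,8.2,0],"angular": [0,0,0]},
    {"fingers": 10,"delta_pos": [30.3,12.4,0],"angular": [0,0,0]},
    {"fingers": 10,"delta_pos": [30.3,12.4,0],"angular": [0,0,0]},
  ],
)

```text
clock: 10.5
tool_pos: [0.5659, -0.1889, 0.0942]
orientation: [180.0, -0.1, -4.4]
force: [4.8, 2.5, 0.9]
opening: 0.0173
gripper_force: 30.0
```

```bash
python3 -c "
from h import *
th=ang();arc2(C0,.048,th,range(4,33,4))"
```

```text
pos [ 565.91 -188.86   94.2 ] r 47.70386402542412 th 41.5409372356245 F rad 5.267200294865664 F cw-tang 1.3112032632189319 Fz 0.9021885818819653 open 17.32844396876439 grip 30.00108450651169 t 10.5 ori [179.99  -0.13  -4.42]
4 [2.5, 2.2, 0.0]
8 [4.7, 4.8, 0.0]
12 [6.7, 7.5, 0.0]
16 [8.4, 10.3, 0.0]
20 [10.0, 13.3, 0.0]
24 [11.4, 16.3, 0.0]
28 [12.5, 19.5, 0.0]
32 [13.4, 22.7, 0.0]
```

>>> apply_moves(
  deltas=[
    {"fingers": 10,"delta_pos": [3,1.7,0],"angular": [0,0,0]},
    {"fingers": 10,"delta_pos": [5.2,4.3,0],"angular": [0,0,0]},
    {"fingers": 10,"delta_pos": [6.3,5.6,0],"angular": [0,0,0]},
  ],
)

```text
clock: 10.8
tool_pos: [0.5703, -0.1945, 0.0942]
orientation: [-180.0, -0.0, -4.4]
force: [3.1, 3.8, 1.4]
opening: 0.0174
gripper_force: 30.0
```

```bash
python3 -c "
from h import *
th=ang();arc2(C0,.048,th,range(4,25,4))"
```

```text
pos [ 570.27 -194.54   94.17] r 47.74388438177765 th 32.943513307493184 F rad 4.63495717626311 F cw-tang -1.5173800286718204 Fz 1.406703859566546 open 17.396155422250917 grip 30.001779198646545 t 10.8 ori [-180.     -0.04   -4.4 ]
4 [2.1, 2.6, 0.0]
8 [3.9, 5.4, 0.0]
12 [5.4, 8.4, 0.0]
16 [6.8, 11.5, 0.0]
20 [7.9, 14.7, 0.0]
24 [8.7, 17.9, 0.0]
```

>>> apply_moves(
  deltas=[
    {"fingers": 10,"delta_pos": [2.5,2.5,0],"angular": [0,0,0]},
    {"fingers": 10,"delta_pos": [4.3,5.3,0],"angular": [0,0,0]},
    {"fingers": 10,"delta_pos": [5.8,8.4,0],"angular": [0,0,0]},
    {"fingers": 10,"delta_pos": [5.8,8.4,0],"angular": [0,0,0]},
  ],
)

```text
clock: 11.2
tool_pos: [0.5752, -0.204, 0.0941]
orientation: [180.0, -0.0, -4.4]
force: [3.1, -0.4, 2.6]
opening: 0.0172
gripper_force: 30.0
```

```bash
python3 -c "
from h import *
th=ang();arc2(C0,.048,th,range(4,25,4))"
```

```text
pos [ 575.16 -203.99   94.14] r 47.89448568115297 th 20.16017182124811 F rad 2.752551901788713 F cw-tang 1.3917301021002633 Fz 2.5518510780617154 open 17.23561654279337 grip 30.000327229499817 t 11.2 ori [179.97  -0.01  -4.43]
4 [1.4, 3.0, 0.0]
8 [2.5, 6.2, 0.0]
12 [3.3, 9.5, 0.0]
16 [3.9, 12.8, 0.0]
20 [4.3, 16.1, 0.0]
24 [4.4, 19.4, 0.0]
```

>>> apply_moves(
  deltas=[
    {"fingers": 10,"delta_pos": [1.6,3,0],"angular": [0,0,0]},
    {"fingers": 10,"delta_pos": [2.7,6.2,0],"angular": [0,0,0]},
    {"fingers": 10,"delta_pos": [3.5,9.5,0],"angular": [0,0,0]},
    {"fingers": 10,"delta_pos": [3.5,9.5,0],"angular": [0,0,0]},
  ],
)

```text
clock: 11.6
tool_pos: [0.5777, -0.2137, 0.0941]
orientation: [180.0, -0.0, -4.4]
force: [2.2, -0.4, 2.8]
opening: 0.0171
gripper_force: 30.0
```

```bash
python3 -c "
from h import *
th=ang();arc2(C0,.048,th,range(4,25,4))"
```

```text
pos [ 577.73 -213.67   94.1 ] r 48.02214108223973 th 8.173199810829521 F rad 2.1126494084269583 F cw-tang 0.7461990430203899 Fz 2.763062011999667 open 17.058650938568242 grip 30.000325441360474 t 11.6 ori [179.98  -0.    -4.43]
4 [0.6, 3.3, 0.0]
8 [1.0, 6.6, 0.0]
12 [1.1, 10.0, 0.0]
16 [1.1, 13.3, 0.0]
20 [0.7, 16.7, 0.0]
24 [0.2, 20.0, 0.0]
```

>>> apply_moves(
  deltas=[
    {"fingers": 10,"delta_pos": [0.7,3.3,0],"angular": [0,0,0]},
    {"fingers": 10,"delta_pos": [1.1,6.6,0],"angular": [0,0,0]},
    {"fingers": 10,"delta_pos": [1.2,10,0],"angular": [0,0,0]},
    {"fingers": 10,"delta_pos": [1.2,12,0],"angular": [0,0,0]},
    {"fingers": 10,"delta_pos": [1.2,12,0],"angular": [0,0,0]},
  ],
)

```text
clock: 12.1
tool_pos: [0.5781, -0.2255, 0.0941]
orientation: [180.0, -0.0, -4.4]
force: [2.0, -0.9, 2.4]
opening: 0.017
gripper_force: 30.0
```

```bash
python3 -c "
from h import *
th=ang();arc2(C0,.048,th,range(4,25,4))"
```

```text
pos [ 578.07 -225.53   94.13] r 48.13554856996458 th 354.00436671080917 F rad 2.0782848569412753 F cw-tang 0.7286171423603981 Fz 2.3613424628740636 open 16.977172946131706 grip 30.000467598438263 t 12.1 ori [179.98  -0.01  -4.42]
4 [-0.3, 3.3, 0.0]
8 [-0.8, 6.7, 0.0]
12 [-1.5, 9.9, 0.0]
16 [-2.4, 13.2, 0.0]
20 [-3.5, 16.3, 0.0]
24 [-4.8, 19.4, 0.0]
```

>>> apply_moves(
  deltas=[
    {"fingers": 10,"delta_pos": [-0.3,3.3,0],"angular": [0,0,0]},
    {"fingers": 10,"delta_pos": [-0.8,6.7,0],"angular": [0,0,0]},
    {"fingers": 10,"delta_pos": [-1.5,9.9,0],"angular": [0,0,0]},
    {"fingers": 10,"delta_pos": [-2.2,12.5,0],"angular": [0,0,0]},
    {"fingers": 10,"delta_pos": [-2.2,12.5,0],"angular": [0,0,0]},
  ],
)

```text
clock: 12.6
tool_pos: [0.5751, -0.2378, 0.0942]
orientation: [180.0, -0.0, -4.4]
force: [4.4, 0.0, 1.9]
opening: 0.0176
gripper_force: 30.0
```

```bash
python3 -c "
from h import *
th=ang();arc2(C0,.048,th,range(4,25,4))"
```

```text
pos [ 575.11 -237.8    94.18] r 48.12353028495976 th 338.9276758812865 F rad 4.061837501045893 F cw-tang -1.6085766953100316 Fz 1.9469938329807681 open 17.615961567288767 grip 30.000469386577606 t 12.6 ori [179.99  -0.04  -4.42]
4 [-1.2, 3.1, 0.0]
8 [-2.5, 6.2, 0.0]
12 [-4.0, 9.2, 0.0]
16 [-5.7, 12.1, 0.0]
20 [-7.6, 14.9, 0.0]
24 [-9.7, 17.5, 0.0]
```

>>> apply_moves(
  deltas=[
    {"fingers": 10,"delta_pos": [-1.0,3.1,0],"angular": [0,0,0]},
    {"fingers": 10,"delta_pos": [-2.2,6.2,0],"angular": [0,0,0]},
    {"fingers": 10,"delta_pos": [-3.5,9.2,0],"angular": [0,0,0]},
    {"fingers": 10,"delta_pos": [-4.8,11.6,0],"angular": [0,0,0]},
    {"fingers": 10,"delta_pos": [-4.8,11.6,0],"angular": [0,0,0]},
  ],
)

```text
clock: 13.1
tool_pos: [0.5692, -0.2488, 0.0942]
orientation: [180.0, -0.0, -4.4]
force: [4.3, 0.6, 1.9]
opening: 0.0171
gripper_force: 30.0
```

```bash
python3 -c "
from h import *
th=ang();arc2(C0,.048,th,range(4,25,4))"
```

```text
pos [ 569.24 -248.78   94.16] r 48.20740107997637 th 324.08680362692377 F rad 3.1578148063724454 F cw-tang -3.013634859625252 Fz 1.912658610620585 open 17.082168613777597 grip 30.00108629465103 t 13.1 ori [179.99  -0.02  -4.42]
4 [-2.0, 2.7, 0.0]
8 [-4.1, 5.3, 0.0]
12 [-6.3, 7.9, 0.0]
16 [-8.7, 10.2, 0.0]
20 [-11.2, 12.4, 0.0]
24 [-13.9, 14.4, 0.0]
```

>>> apply_moves(
  deltas=[
    {"fingers": 10,"delta_pos": [-1.8,2.6,0],"angular": [0,0,0]},
    {"fingers": 10,"delta_pos": [-3.8,5.2,0],"angular": [0,0,0]},
    {"fingers": 10,"delta_pos": [-5.8,7.8,0],"angular": [0,0,0]},
    {"fingers": 10,"delta_pos": [-7,9,0],"angular": [0,0,0]},
    {"fingers": 10,"delta_pos": [-7,9,0],"angular": [0,0,0]},
  ],
)

```text
clock: 13.6
tool_pos: [0.5672, -0.2518, 0.0943]
orientation: [-179.7, -0.5, -4.4]
force: [17.9, 24.8, 0.6]
opening: 0.0172
gripper_force: 30.0
```

```bash
python3 -c "
from h import *
th=ang();arc2(C0,.048,th,range(4,25,4))"
```

```text
pos [ 567.18 -251.79   94.29] r 48.43784856675238 th 319.7650301907354 F rad -2.3759506933574457 F cw-tang -30.531041475270936 Fz 0.5898573859392835 open 17.18124838166149 grip 30.032127499580383 t 13.6 ori [-179.65   -0.55   -4.35]
4 [-2.4, 2.4, 0.0]
8 [-4.6, 4.9, 0.0]
12 [-7.1, 7.2, 0.0]
16 [-9.6, 9.4, 0.0]
20 [-12.3, 11.3, 0.0]
24 [-15.2, 13.1, 0.0]
```

>>> apply_moves(
  deltas=[
    {"fingers": 10,"delta_pos": [2.3,-2.8,0],"angular": [0,0,0]},
    {"fingers": 10,"delta_pos": [4,-5,0],"angular": [0,0,0]},
    {"fingers": 60,"delta_pos": [4,-5,0],"angular": [0,0,0]},
    {"fingers": 60,"delta_pos": [4,-5,0],"angular": [0,0,0]},
    {"fingers": 60,"delta_pos": [4,-5,0],"angular": [0,0,0]},
    {"fingers": 60,"delta_pos": [4,-5,0],"angular": [0,0,0]},
    {"fingers": 80,"delta_pos": [4,-5,-45],"angular": [0,0,0]},
    {"fingers": 80,"delta_pos": [4,-5,-90],"angular": [0,0,0]},
    {"fingers": 80,"delta_pos": [4,-5,-130],"angular": [0,0,0]},
  ],
)

```text
clock: 14.5
tool_pos: [0.5651, -0.253, 0.2258]
orientation: [180.0, 0.0, -4.4]
force: [0.3, -1.1, 0.4]
opening: 0.0673
gripper_force: 0.0
```

```bash
python3 -c "
from h import *
st();print(ctrl.get_obs()['tool_pos']);
import h
# pliers: midpoint of handles, pivot, ring
t=ctrl.snapshot('top');s=ctrl.snapshot('scene')
print(blobs(t,(0,150,90),(8,255,255),(370,150,438,200),3),blobs(s,(0,150,90),(8,255,255),(200,195,265,250),3))
go([.456,.344,.22],-94)"
```

```text
('clock', np.float64(14.5)) ('joint_pos', array([ -6.04,  14.15,  -3.48,   0.04, -72.42,  91.58])) ('tool_pos', array([ 0.57, -0.25,  0.23])) ('orientation', array([179.96,   0.05,  -4.45])) ('force', array([ 0.33, -1.05,  0.35])) ('opening', np.float64(0.0673)) ('gripper_force', np.float64(0.0))
[ 0.57 -0.25  0.23]
[(16, [414, 151, 4, 5], [415.38, 152.56])] [(72, [218, 232, 8, 12], [221.53, 237.65])]
dpos [-157.92 -587.65    7.62] ang [-0.28 -0.53 89.59]
```

```bash
python3 -c "
from h import *
a=np.radians(-94.15);dx=np.array([np.cos(a),np.sin(a)]);dy=np.array([-dx[1],dx[0]]);piv=np.array([.4551,.2793])
for n,z,pts in (('top',.045,[(222,209.4),(228,213.4),(253,189.4),(248.4,187.6)]),('scene',.045,[(388,229),(392,233),(397,224),(409,207),(417,207.5),(419,211)])):
  for q in pts:
    p=plane(n,*q,z);d=p[:2]-piv;print(n,q,p[:2]*1000,'pl',1000*np.array([d@dx,d@dy]))
"
```

```text
top (222, 209.4) [403.9  356.34] pl [-73.13 -56.64]
top (228, 213.4) [391.47 336.56] pl [-52.51 -67.61]
top (253, 189.4) [469.97 260.33] pl [17.84 16.21]
top (248.4, 187.6) [475.56 275.34] pl [ 2.47 20.7 ]
scene (388, 229) [488.13 254.85] pl [22.   34.71]
scene (392, 233) [502.57 265.99] pl [ 9.84 48.31]
scene (397, 224) [469.32 284.67] pl [-6.39 13.79]
scene (409, 207) [403.6 329.8] pl [-46.64 -55.02]
scene (417, 207.5) [405.29 355.41] pl [-72.31 -55.19]
scene (419, 211) [418.95 360.11] pl [-77.98 -41.9 ]
```

>>> apply_moves(
  deltas=[
    {"fingers": 84,"delta_pos": [-12,-45,0],"angular": [0,0,8]},
    {"fingers": 84,"delta_pos": [-24,-90,0],"angular": [0,0,16]},
    {"fingers": 84,"delta_pos": [-36,-135,0],"angular": [0,0,24]},
    {"fingers": 84,"delta_pos": [-48,-180,0],"angular": [0,0,32]},
    {"fingers": 84,"delta_pos": [-60,-225,0],"angular": [0,0,40]},
    {"fingers": 84,"delta_pos": [-72,-270,0],"angular": [0,0,48]},
    {"fingers": 84,"delta_pos": [-84,-315,0],"angular": [0,0,56]},
    {"fingers": 84,"delta_pos": [-96,-360,0],"angular": [0,0,64]},
    {"fingers": 84,"delta_pos": [-106,-405,0],"angular": [0,0,72]},
    {"fingers": 84,"delta_pos": [-116,-450,0],"angular": [0,0,80]},
  ],
)

```text
clock: 15.6
tool_pos: [0.4864, 0.1905, 0.2239]
orientation: [180.0, -0.0, -81.9]
force: [1.8, 0.0, 0.3]
opening: 0.0837
gripper_force: 0.0
```

```bash
python3 -c "
from h import *
st();go([.4595,.3391,.12],-94.15)"
```

```text
('clock', np.float64(15.6)) ('joint_pos', array([ 42.95,   4.81, -15.17,   0.02, -70.06, -34.83])) ('tool_pos', array([0.49, 0.19, 0.22])) ('orientation', array([179.98,  -0.03, -81.87])) ('force', array([1.76, 0.02, 0.32])) ('opening', np.float64(0.0837)) ('gripper_force', np.float64(0.0))
dpos [-150.94    5.63  103.82] ang [ 0.01 -0.04 12.28]
```

>>> apply_moves(
  deltas=[
    {"fingers": 84,"delta_pos": [-45,0,20],"angular": [0,0,7]},
    {"fingers": 84,"delta_pos": [-90,3,40],"angular": [0,0,9.7]},
    {"fingers": 84,"delta_pos": [-130,5,60],"angular": [0,0,9.7]},
    {"fingers": 84,"delta_pos": [-137,5,80],"angular": [0,0,9.7]},
    {"fingers": 84,"delta_pos": [-137,5,80],"angular": [0,0,9.7]},
    {"fingers": 84,"delta_pos": [-137,5,80],"angular": [0,0,9.7]},
  ],
)

```text
clock: 16.2
tool_pos: [0.4622, 0.3235, 0.1439]
orientation: [180.0, -0.1, -91.2]
force: [0.7, -0.7, 1.0]
opening: 0.0839
gripper_force: 0.0
```

Run:
```python
from h import *
st();go([.4595,.3391,.08],-94.15)
out=[]
for n,b in(("scene",(360,170,440,250)),("top",(195,155,275,235))):
    im=ctrl.snapshot(n);k=crop(im,b,5)
    for X,c in (([.4595,.3391,.067],(255,0,255)),([.4551,.2793,.067],(0,255,0)),(ctrl.get_obs()["tool_pos"],(255,255,0))):
        q=(proj(n,X)-b[:2])*5;cv2.circle(k,tuple(int(v) for v in q),3,c,-1)
    out.append(k)
cv2.imwrite("pics/c8.png",np.hstack(out)[:,:,::-1])
```

```text
('clock', np.float64(16.2)) ('joint_pos', array([ 54.89,  12.18, -17.13,   0.03, -60.79, -56.12])) ('tool_pos', array([0.46, 0.32, 0.14])) ('orientation', array([179.96,  -0.1 , -91.22])) ('force', array([ 0.74, -0.66,  1.04])) ('opening', np.float64(0.0839)) ('gripper_force', np.float64(0.0))
dpos [-15.66   2.94  63.9 ] ang [ 0.03 -0.1   2.93]
```

View pics/c8.png

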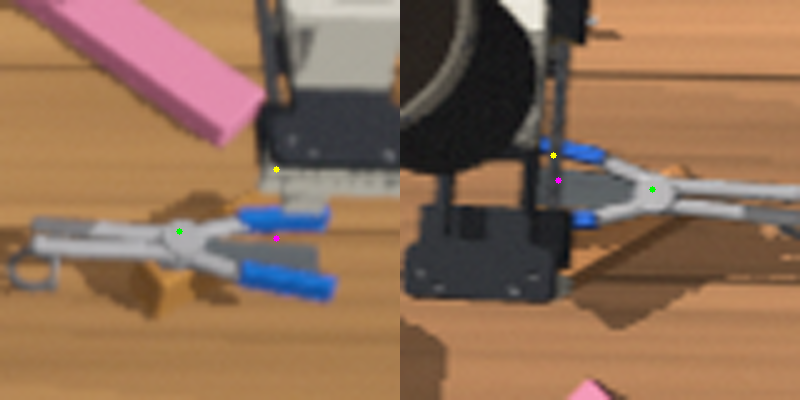

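>>> apply_moves(
  deltas=[
    {"fingers": 84,"delta_pos": [-15.7,3,0],"angular": [0,0,3]},
    {"fingers": 84,"delta_pos": [-15.7,3,20],"angular": [0,0,3]},
    {"fingers": 84,"delta_pos": [-15.7,3,40],"angular": [0,0,3]},
    {"fingers": 84,"delta_pos": [-15.7,3,60],"angular": [0,0,3]},
    {"fingers": 84,"delta_pos": [-15.7,3,80],"angular": [0,0,3]},
    {"fingers": 84,"delta_pos": [-15.7,3,90],"angular": [0,0,3]},
    {"fingers": 84,"delta_pos": [-15.7,3,90],"angular": [0,0,3]},
    {"fingers": 84,"delta_pos": [-15.7,3,90],"angular": [0,0,3]},
  ],
)

```text
clock: 17.1
tool_pos: [0.4603, 0.3404, 0.0553]
orientation: [-179.9, 0.1, -94.2]
force: [0.7, -0.0, 0.2]
opening: 0.084
gripper_force: 0.0
```

```bash
python3 -c "
from h import *
st();go([.4595,.3391,.04],-94.15)"
```

```text
('clock', np.float64(17.1)) ('joint_pos', array([ 56.08,  17.93, -22.39,   0.03, -49.6 , -60.33])) ('tool_pos', array([0.46, 0.34, 0.06])) ('orientation', array([-179.94,    0.06,  -94.24])) ('force', array([ 0.67, -0.01,  0.2 ])) ('opening', np.float64(0.084)) ('gripper_force', np.float64(0.0))
dpos [ 1.36  0.71 15.26] ang [-0.06  0.06 -0.09]
```

>>> apply_moves(
  deltas=[
    {"fingers": 84,"delta_pos": [1,0.7,5],"angular": [0,0,0]},
    {"fingers": 84,"delta_pos": [1,0.7,10],"angular": [0,0,0]},
    {"fingers": 84,"delta_pos": [1,0.7,14],"angular": [0,0,0]},
    {"fingers": 84,"delta_pos": [1,0.7,16],"angular": [0,0,0]},
    {"fingers": 84,"delta_pos": [1,0.7,16],"angular": [0,0,0]},
  ],
)

```text
clock: 17.6
tool_pos: [0.4586, 0.3391, 0.0377]
orientation: [180.0, -0.0, -94.2]
force: [0.6, 0.1, 0.7]
opening: 0.0838
gripper_force: 0.0
```

>>> apply_moves(
  deltas=[
    {"fingers": 84,"delta_pos": [0,0,2],"angular": [0,0,0]},
    {"fingers": 84,"delta_pos": [0,0,4],"angular": [0,0,0]},
    {"fingers": 84,"delta_pos": [0,0,6],"angular": [0,0,0]},
    {"fingers": 84,"delta_pos": [0,0,6],"angular": [0,0,0]},
  ],
)

```text
clock: 18.0
tool_pos: [0.4586, 0.3392, 0.0318]
orientation: [180.0, -0.0, -94.2]
force: [-0.0, 0.3, -0.2]
opening: 0.0837
gripper_force: 0.0
```

>>> apply_moves(
  deltas=[
    {"fingers": 84,"delta_pos": [0,0,3],"angular": [0,0,0]},
    {"fingers": 84,"delta_pos": [0,0,6],"angular": [0,0,0]},
    {"fingers": 84,"delta_pos": [0,0,8],"angular": [0,0,0]},
    {"fingers": 84,"delta_pos": [0,0,8],"angular": [0,0,0]},
  ],
)

```text
clock: 18.4
tool_pos: [0.4586, 0.339, 0.0236]
orientation: [180.0, -0.0, -94.2]
force: [0.5, -0.1, -0.1]
opening: 0.084
gripper_force: 0.0
```

>>> apply_moves(
  deltas=[
    {"fingers": 84,"delta_pos": [0,0,2],"angular": [0,0,0]},
    {"fingers": 84,"delta_pos": [0,0,4],"angular": [0,0,0]},
    {"fingers": 84,"delta_pos": [0,0,4],"angular": [0,0,0]},
  ],
)

```text
clock: 18.7
tool_pos: [0.4586, 0.3392, 0.0198]
orientation: [180.0, -0.0, -94.2]
force: [0.2, 0.1, -1.3]
opening: 0.0839
gripper_force: 0.0
```

>>> apply_moves(
  deltas=[
    {"fingers": 84,"delta_pos": [0,0,2],"angular": [0,0,0]},
    {"fingers": 84,"delta_pos": [0,0,4],"angular": [0,0,0]},
    {"fingers": 84,"delta_pos": [0,0,4],"angular": [0,0,0]},
  ],
)

```text
clock: 19.0
tool_pos: [0.4586, 0.3392, 0.0158]
orientation: [180.0, -0.0, -94.2]
force: [0.1, -0.2, -0.3]
opening: 0.084
gripper_force: 0.0
```

>>> apply_moves(
  deltas=[
    {"fingers": 84,"delta_pos": [0,0,2],"angular": [0,0,0]},
    {"fingers": 84,"delta_pos": [0,0,3],"angular": [0,0,0]},
    {"fingers": 84,"delta_pos": [0,0,3],"angular": [0,0,0]},
  ],
)

```text
clock: 19.3
tool_pos: [0.4587, 0.3392, 0.0129]
orientation: [180.0, -0.0, -94.2]
force: [-0.4, 0.0, -0.2]
opening: 0.0844
gripper_force: 0.0
```

>>> apply_moves(
  deltas=[
    {"fingers": 62,"delta_pos": [0,0,0],"angular": [0,0,0]},
    {"fingers": 62,"delta_pos": [0,0,0],"angular": [0,0,0]},
    {"fingers": 62,"delta_pos": [0,0,0],"angular": [0,0,0]},
    {"fingers": 62,"delta_pos": [0,0,0],"angular": [0,0,0]},
  ],
)

```text
clock: 19.7
tool_pos: [0.4587, 0.3393, 0.0131]
orientation: [-180.0, 0.0, -94.2]
force: [0.1, -0.2, 0.6]
opening: 0.063
gripper_force: 0.0
```

>>> apply_moves(
  deltas=[
    {"fingers": 54,"delta_pos": [0,0,0],"angular": [0,0,0]},
    {"fingers": 48,"delta_pos": [0,0,0],"angular": [0,0,0]},
    {"fingers": 42,"delta_pos": [0,0,0],"angular": [0,0,0]},
    {"fingers": 36,"delta_pos": [0,0,0],"angular": [0,0,0]},
    {"fingers": 30,"delta_pos": [0,0,0],"angular": [0,0,0]},
    {"fingers": 30,"delta_pos": [0,0,0],"angular": [0,0,0]},
    {"fingers": 30,"delta_pos": [0,0,0],"angular": [0,0,0]},
    {"fingers": 30,"delta_pos": [0,0,0],"angular": [0,0,0]},
  ],
)

```text
clock: 20.5
tool_pos: [0.4589, 0.3395, 0.0132]
orientation: [-180.0, 0.0, -94.2]
force: [0.1, 1.7, 0.1]
opening: 0.0389
gripper_force: 29.8
```

>>> apply_moves(
  deltas=[
    {"fingers": 30,"delta_pos": [0,0,-4],"angular": [0,0,0]},
    {"fingers": 30,"delta_pos": [0,0,-14],"angular": [0,0,0]},
    {"fingers": 30,"delta_pos": [0,0,-34],"angular": [0,0,0]},
    {"fingers": 30,"delta_pos": [0,0,-54],"angular": [0,0,0]},
    {"fingers": 30,"delta_pos": [0,0,-74],"angular": [0,0,0]},
    {"fingers": 30,"delta_pos": [0,0,-94],"angular": [0,0,0]},
    {"fingers": 30,"delta_pos": [0,0,-110],"angular": [0,0,0]},
    {"fingers": 30,"delta_pos": [0,0,-110],"angular": [0,0,0]},
    {"fingers": 30,"delta_pos": [0,0,-110],"angular": [0,0,0]},
  ],
)

```text
clock: 21.4
tool_pos: [0.4584, 0.339, 0.1231]
orientation: [180.0, 0.0, -94.2]
force: [0.3, -0.5, -2.7]
opening: 0.0388
gripper_force: 29.8
```

```bash
python3 -c "
from h import *
st();P=ctrl.get_obs()['tool_pos'];print(P*1000)
s=ctrl.snapshot('scene');t=ctrl.snapshot('top')
print(blobs(s,(100,120,80),(125,255,255),(340,150,460,250)),blobs(t,(100,120,80),(125,255,255),(190,150,292,230)))
R=Ro.from_euler('xyz',ctrl.get_obs()['orientation'],degrees=True)
for n in('scene','top'):print(n,proj(n,P+R.apply([.145,0,0])+[0,0,.004]))
go([.5451,.0741,.123],-94.2)"
```

```text
('clock', np.float64(21.4)) ('joint_pos', array([ 56.13,  13.73, -18.03,  -0.03, -58.23, -60.35])) ('tool_pos', array([0.46, 0.34, 0.12])) ('orientation', array([179.98,   0.02, -94.24])) ('force', array([ 0.26, -0.48, -2.68])) ('opening', np.float64(0.0388)) ('gripper_force', np.float64(29.751))
[458.38 339.05 123.06]
[] [(11, [224, 181, 4, 3], [225.36, 181.91])]
scene [370.48 202.92]
top [270.   192.82]
dpos [ 257.37 -106.34   -0.76] ang [ 0.07 -0.08 -0.04]
```

>>> apply_moves(
  deltas=[
    {"fingers": 30,"delta_pos": [25,-10,0],"angular": [0,0,0]},
    {"fingers": 30,"delta_pos": [62,-25,0],"angular": [0,0,0]},
    {"fingers": 30,"delta_pos": [100,-41,0],"angular": [0,0,0]},
    {"fingers": 30,"delta_pos": [138,-57,0],"angular": [0,0,0]},
    {"fingers": 30,"delta_pos": [176,-73,0],"angular": [0,0,0]},
    {"fingers": 30,"delta_pos": [212,-88,0],"angular": [0,0,0]},
    {"fingers": 30,"delta_pos": [240,-99,0],"angular": [0,0,0]},
    {"fingers": 30,"delta_pos": [257,-106,0],"angular": [0,0,0]},
    {"fingers": 30,"delta_pos": [257,-106,0],"angular": [0,0,0]},
    {"fingers": 30,"delta_pos": [257,-106,0],"angular": [0,0,0]},
  ],
)

```text
clock: 22.5
tool_pos: [0.545, 0.0747, 0.1221]
orientation: [179.9, -0.0, -94.3]
force: [-0.4, 0.0, -1.4]
opening: 0.0392
gripper_force: 29.8
```

Run:
```python
from h import *
st();print(ctrl.get_obs()["tool_pos"]*1000)
o=ctrl.get_obs();P=o["tool_pos"];R=Ro.from_euler("xyz",o["orientation"],degrees=True)
ring=P+R.apply([.145,0,0])+[0,0,.004];ax=np.array([.5345,-.0705,.073])
out=[];ph=np.linspace(0,2*np.pi,60)
for n in("scene","top"):
    im=ctrl.snapshot(n);c=proj(n,ring).astype(int);b=(c[0]-25,c[1]-25,c[0]+25,c[1]+30)
    print(n,b);k=crop(im,b,8)
    for X,col in((ring,(255,0,255)),(ax,(255,255,0)),(ring+R.apply([-.085,0,0])+[0,0,.05],(0,255,0))):
        q=(proj(n,X)-b[:2]+.5)*8;cv2.circle(k,tuple(int(v) for v in q),2,col,-1)
    out.append(k);cv2.imwrite(f"pics/raw_{n}.png",im[:,:,::-1])
cv2.imwrite("pics/c9.png",np.hstack(out)[:,:,::-1])
```

```text
('clock', np.float64(22.5)) ('joint_pos', array([ 28.2 ,  12.03, -20.47,  -0.02, -57.61, -32.49])) ('tool_pos', array([0.55, 0.07, 0.12])) ('orientation', array([179.9 ,  -0.05, -94.29])) ('force', array([-0.38,  0.02, -1.39])) ('opening', np.float64(0.0392)) ('gripper_force', np.float64(29.7518))
[544.98  74.7  122.07]
scene (np.int64(255), np.int64(201), np.int64(305), np.int64(256))
top (np.int64(333), np.int64(141), np.int64(383), np.int64(196))
```

View pics/c9.png

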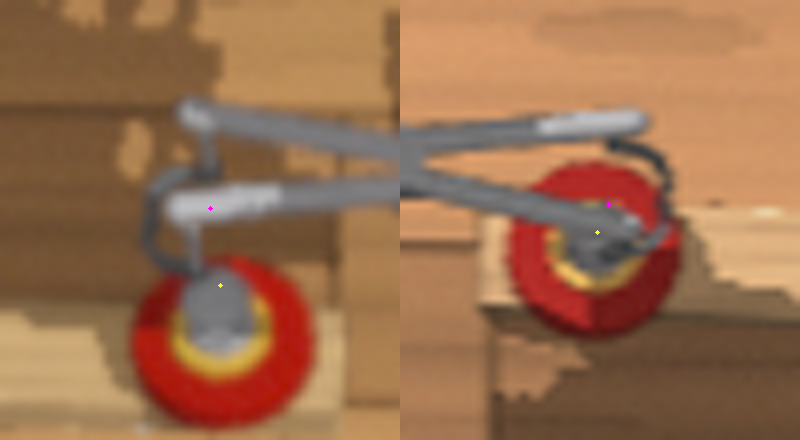

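Run:
```python
from h import *
from scipy.optimize import least_squares
c=tri((280.5,228.25),(359.75,164.5));print("tri",c*1000)
M={}
for n,(x0,x1,y0,y1) in(("scene",(272,280,219,236)),("top",(359,370,156,174))):
    im=cv2.imread(f"pics/raw_{n}.png");hsv=cv2.cvtColor(im,cv2.COLOR_BGR2HSV).astype(int)
    m=(hsv[...,2]<110)&(hsv[...,1]<110)
    ys,xs=np.nonzero(m[y0:y1,x0:x1]);ys+=y0;xs+=x0
    if n=="top": k=~((xs<363)&(ys>166));xs,ys=xs[k],ys[k]
    M[n]=list(zip(xs,ys));print(n,[(int(a),int(b)) for a,b in M[n]])
def f(p):
    r=[]
    for n in M:
        for q in M[n]:
            X=plane(n,*q,p[2]);r.append(np.hypot(*(X[:2]-p[:2]))-p[3])
    return np.array(r)*1000
s=least_squares(f,[*c,.0185],loss="soft_l1");print(s.x*1000,np.sqrt(np.mean(s.fun**2)),len(s.fun))
```

```text
tri [539.04 -72.09 125.17]
scene [(279, 221), (276, 222), (277, 222), (278, 222), (279, 222), (275, 223), (276, 223), (277, 223), (278, 223), (279, 223), (274, 224), (275, 224), (276, 224), (277, 224), (278, 224), (273, 225), (274, 225), (275, 225), (273, 226), (274, 226), (273, 227), (274, 227), (273, 228), (274, 228), (275, 228), (272, 229), (273, 229), (274, 229), (272, 230), (273, 230), (274, 230), (277, 230), (272, 231), (273, 231), (274, 231), (278, 231), (279, 231), (273, 232), (274, 232), (275, 232), (278, 232), (279, 232), (274, 233), (275, 233), (276, 233), (277, 233), (278, 233), (279, 233), (274, 234), (275, 234), (276, 234), (277, 234), (278, 234), (279, 234), (278, 235), (279, 235)]
top [(359, 158), (360, 158), (359, 159), (360, 159), (361, 159), (362, 159), (363, 159), (363, 160), (364, 160), (365, 160), (365, 161), (365, 162), (366, 162), (366, 163), (366, 164), (365, 166), (366, 166), (366, 167), (363, 170), (364, 170), (364, 171), (363, 172)]
[537.68 -72.71 124.58  20.3 ] 3.1421734652937636 78
```

Run:
```python
from h import *
from scipy.optimize import least_squares
B={"scene":(268,228,297,258),"top":(342,157,372,186)}
S={}
for n,(x0,y0,x1,y1) in B.items():
    im=cv2.imread(f"pics/{n}0.png");h=cv2.cvtColor(im,cv2.COLOR_BGR2HSV)[y0:y1,x0:x1].astype(int)
    m=((h[...,1]<70)&(h[...,2]>90)).astype(np.uint8)
    k,l,st_,c=cv2.connectedComponentsWithStats(m);i=1+np.argmax(st_[1:,4]);print(n,st_[i]+[x0,y0,0,0,0],c[i]+[x0,y0])
    S[n]=c[i]+[x0,y0]
    print(plane(n,*S[n],.06)*1000,plane(n,*S[n],.066)*1000)
    red=(((h[...,0]<9)|(h[...,0]>170))&(h[...,1]>150)).astype(np.uint8)
    cn=max(cv2.findContours(red,cv2.RETR_EXTERNAL,cv2.CHAIN_APPROX_NONE)[0],key=len)
    e=cv2.fitEllipse(cn);q=np.array(e[0])+[x0,y0];print("wheel",q,e[1],plane(n,*q,.038)*1000)
print("axle tri",tri(S["scene"],S["top"])*1000)
# ring refit, radius fixed-ish, cleaned
M={}
for n,(x0,x1,y0,y1) in(("scene",(272,280,219,236)),("top",(359,370,156,174))):
    im=cv2.imread(f"pics/raw_{n}.png");hsv=cv2.cvtColor(im,cv2.COLOR_BGR2HSV).astype(int)
    m=(hsv[...,2]<110)&(hsv[...,1]<110);ys,xs=np.nonzero(m[y0:y1,x0:x1]);ys+=y0;xs+=x0
    k=~((xs<363)&(ys>166)) if n=="top" else ~((xs>276)&(ys>=230)&(ys<233))&~((xs>276)&(ys==224))
    M[n]=list(zip(xs[k],ys[k]))
def f(p,r0,ns=("scene","top")):
    return 1000*np.concatenate([[ (np.hypot(*(plane(n,*q,p[2])[:2]-p[:2]))-r0) for q in M[n]] for n in ns])
for r0 in(.0175,.0187,.02):
    s=least_squares(f,[.537,-.072,.125],args=(r0,),loss="soft_l1");print(r0,s.x*1000,s.cost)
for n in M:
    s=least_squares(lambda p:f([*p,.126],.0187,(n,)),[.537,-.072],loss="soft_l1");print(n,s.x*1000)
```

```text
scene [278 235   9  10  74] [282.  239.5]
[538.45 -71.38  60.  ] [541.96 -70.67  66.  ]
wheel [282.28 243.4 ] (21.11410140991211, 22.492788314819336) [539.39 -72.2   38.  ]
top [354 166   8   9  55] [357.22 170.02]
[535.72 -71.85  60.  ] [534.46 -71.31  66.  ]
wheel [356.72 171.81] (20.808944702148438, 21.593013763427734) [534.41 -72.22  38.  ]
axle tri [536.44 -71.97  56.57]Traceback (most recent call last):
  File "<stdin>", line 25, in <module>
    return func(*args, **kwargs)
    vector_fun = VectorFunction(
        fun_wrapped,
    ...<6 lines>...
        workers=workers
    )
    self.J, dct = approx_derivative(
                  ~~~~~~~~~~~~~~~~~^
        self.fun_wrapped, self.x, f0=self.f, **finite_diff_options
        ^^^^^^^^^^^^^^^^^^^^^^^^^^^^^^^^^^^^^^^^^^^^^^^^^^^^^^^^^^
    )
    ^
    J, _nfev = _dense_difference(fun_wrapped, x0, f0, h,
               ~~~~~~~~~~~~~~~~~^^^^^^^^^^^^^^^^^^^^^^^^
                             use_one_sided, method,
                             ^^^^^^^^^^^^^^^^^^^^^^
                             mf)
                             ^^^
    df = [f_eval - f0 for f_eval in f_evals]
                                    ^^^^^^^
    f = np.atleast_1d(self.fun(x, *self.args, **self.kwargs))
                      ~~~~~~~~^^^^^^^^^^^^^^^^^^^^^^^^^^^^^^
    return np.atleast_1d(self.fun(x))
                         ~~~~~~~~^^^
    return self.f(x, *self.args, **self.kwargs)
           ~~~~~~^^^^^^^^^^^^^^^^^^^^^^^^^^^^^^
  File "<stdin>", line 23, in f
  File "h.py", line 8, in plane
    o,d=ray(n,u,v);return o+d*(z-o[2])/d[2]
        ~~~^^^^^^^
  File "h.py", line 6, in ray
    p,T=cam(n);d=T[:3,:3]@np.array([(u-p["cx"])/p["fx"],-(v-p["cy"])/p["fy"],-1]);return T[:3,3],d
        ~~~^^^
  File "h.py", line 4, in cam
    p=ctrl.camera_params(n);return p,np.array(p["cam_to_world"])
ValueError: time passes only in moves, steps and waits
```

>>> apply_moves(
  deltas=[
    {"fingers": 30,"delta_pos": [-0.5,2,10],"angular": [0,0,0]},
    {"fingers": 30,"delta_pos": [-0.5,2,20],"angular": [0,0,0]},
    {"fingers": 30,"delta_pos": [-0.5,2,30],"angular": [0,0,0]},
    {"fingers": 30,"delta_pos": [-0.5,2,37],"angular": [0,0,0]},
    {"fingers": 30,"delta_pos": [-0.5,2,37],"angular": [0,0,0]},
    {"fingers": 30,"delta_pos": [-0.5,2,37],"angular": [0,0,0]},
  ],
)

```text
clock: 23.2
tool_pos: [0.5436, 0.0758, 0.0859]
orientation: [180.0, -0.0, -94.2]
force: [-0.5, -0.3, -1.7]
opening: 0.0389
gripper_force: 29.8
```

```bash
sed -i 's/^def cam(n):/import functools\n@functools.cache\ndef cam(n):/' h.py
python3 - <<'E'
from h import *
st();print(ctrl.get_obs()["tool_pos"]*1000)
for n in("scene","top"):
    im=ctrl.snapshot(n);cv2.imwrite(f"pics/low_{n}.png",im[:,:,::-1])
    h=cv2.cvtColor(im,cv2.COLOR_RGB2HSV)
    b=(268,222,296,252) if n=="scene" else (348,154,374,180)
    # char map: d dark grey, g grey, s silver, R red, y brass/wood, . else
    print(n,b)
    for y in range(b[1],b[3]):
        r=""
        for x in range(b[0],b[2]):
            H,S,V=map(int,h[y,x])
            r+= ("#" if V<75 else "d" if V<105 else "g" if V<140 else "S") if S<90 else ("R" if H<9 or H>170 else "y" if V>150 else ".")
        print(y,r)
E
```

```text
('clock', np.float64(23.2)) ('joint_pos', array([ 28.4 ,  13.99, -23.27,   0.01, -52.77, -32.62])) ('tool_pos', array([0.54, 0.08, 0.09])) ('orientation', array([179.98,  -0.03, -94.21])) ('force', array([-0.54, -0.29, -1.75])) ('opening', np.float64(0.0389)) ('gripper_force', np.float64(29.7523))
[543.59  75.79  85.87]
scene (268, 222, 296, 252)
222 ..........gSSSSggggggggggggg
223 ...........gSSgggggggggggggg
224 ............yggggggggggggggg
225 ............y.g...y...gggggg
226 ............yygd..y.......gg
227 .............ggd............
228 .........gdddddd............
229 ........ggddd#dd............
230 .......ggddgdddgggggggSSgggg
231 .......ddggSSSSSSSSSSSSSgggg
232 .......ddgSSSSSSSSSSSSSSgggg
233 .......ddgSSSSSSSSSSSSgggggg
234 .......#dgSSSSSSgggggggg....
235 ......ddRRggSggggRRRRRR.....
236 ......ddRRggggggggRRRRRR....
237 ......RdRRggggggggRRRRRRR...
238 .....RRddRgggggggg..RRRRR...
239 ....RRRR#ddddgggggg..RRRRR..
240 ....RRRRRd#dddggggg..RRRRR..
241 ....RRRR..gddddgggg..RRRRRyy
242 ...RRRRR..gdddddddg..RRRRRyy
243 ...RRRRR...ggdddgg...RRRRRyy
244 ....RRRR...gggdgg....
[... 369 characters left out ...]
yyyyyyyyyyyyyyyyyy
158 yyygSSSSSSSSSSyyyyyyyyyyyy
159 ggSSSSSSSSSSSSSyyyyyyyyyyy
160 gSSSSSSSSSSgggyyyyyyyyyyyy
161 gggggggggdddgyyyyyyyyyyyyy
162 ..yyRRRRRR####dyyyyyyyyyyy
163 yyyRRRRRRRRRRRddyyyyyyyyyy
164 yRRRRRRRRRRRRRRRgyyyyyyyyy
165 yRRRRRRRRRRRRRRR#Ryyyyyyyy
166 RRRRRRR..ggRRRRRRRRyyyyyyy
167 RRRRR..gdggggRRR#RRyyyyyyy
168 gdRR..gdggggggRR#RRR.yyyyy
169 ggggggdddggggg.R#RRR.yyyyy
170 ggggggggggggdd..#RRR..yyyy
171 dddggggggggggg..dRRR...yyy
172 RRR.gddggggggg.gdRRR....yy
173 RRRR..ddddddgggddRRR......
174 RRRR...dd###ddddRRRR......
175 RRRRR.y..####dRRRRRR......
176 RRRRRR.......RRRRRR.......
177 RRRRRRRR...RRRRRRRR.......
178 RRRRRRRRRRRRRRRRRR........
179 .RRRRRRRRRRRRRRRRR........
```

Run:
```python
from h import *
r=tri((281.9,234.4),(358.0,168.4));print("ring",r*1000)
for z in(.088,.090):
    print(z,plane("scene",281.9,234.4,z)*1000,plane("top",358.0,168.4,z)*1000)
for ax in((.5345,-.0705),(.536,-.0715),(.5365,-.072)):
    # predicted silhouette centre of the axle: sample cylinder surface
    for n in("scene","top"):
        ph=np.linspace(0,2*np.pi,40)
        pts=np.array([proj(n,[ax[0]+R_*np.cos(a),ax[1]+R_*np.sin(a),z]) for a in ph for z,R_ in((.073,.009),(.068,.013),(.045,.013))])
        m=np.zeros((400*8,640*8),np.uint8);cv2.fillConvexPoly(m,cv2.convexHull(np.float32(pts*8)).astype(np.int32),1)
        M=cv2.moments(m,True);print(ax,n,M["m10"]/M["m00"]/8,M["m01"]/M["m00"]/8,pts.min(0),pts.max(0))
```

```text
ring [535.57 -70.96  85.08]
0.088 [537.36 -69.54  88.  ] [535.   -71.77  88.  ]
0.09 [538.56 -69.3   90.  ] [534.57 -71.59  90.  ]
(0.5345, -0.0705) scene 282.3790972349387 238.87978392235854 [277.85 233.33] [287.01 244.58]
(0.5345, -0.0705) top 356.65049440076245 170.5234095782702 [352.35 165.85] [361.13 175.29]
(0.536, -0.0715) scene 282.0289858403825 239.31535031261492 [277.48 233.75] [286.65 245.01]
(0.536, -0.0715) top 356.9893604374703 170.05304921540656 [352.66 165.39] [361.44 174.84]
(0.5365, -0.072) scene 281.8629017447199 239.43145087235996 [277.31 233.89] [286.48 245.15]
(0.5365, -0.072) top 357.1292836744407 169.8926404093289 [352.82 165.24] [361.6  174.69]
```

Run:
```python
from h import *
print("hover tips mid",tri((277.6,220.5),(361.5,162.1))*1000, "expect z",52.2+109)
for q in((278,232.3),(362.5,159.2)),:print("low +x tip",tri(*q)*1000,"expect z",52.2+72.8)
for z in(.056,.05,.06):print(z,proj("scene",[.536,-.0718,z]),proj("top",[.536,-.0718,z]))
```

```text
hover tips mid [537.68 -75.33 163.93] expect z 161.2
low +x tip [554.74 -78.97 128.43] expect z 125.0
0.056 [282.02 239.47] [357.09 170.19]
0.05 [282.17 240.47] [356.92 170.57]
0.06 [281.91 238.8 ] [357.2  169.93]
```

>>> apply_moves(
  deltas=[
    {"fingers": 30,"delta_pos": [0.8,0,4],"angular": [0,0,0]},
    {"fingers": 30,"delta_pos": [0.8,0,8],"angular": [0,0,0]},
    {"fingers": 30,"delta_pos": [0.8,0,12],"angular": [0,0,0]},
    {"fingers": 30,"delta_pos": [0.8,0,16],"angular": [0,0,0]},
    {"fingers": 30,"delta_pos": [0.8,0,16],"angular": [0,0,0]},
  ],
)

```text
clock: 23.8
tool_pos: [0.543, 0.0748, 0.0693]
orientation: [179.9, -0.0, -94.2]
force: [-0.1, -0.0, -2.4]
opening: 0.0389
gripper_force: 29.8
```

>>> apply_moves(
  deltas=[
    {"fingers": 30,"delta_pos": [0,0,2],"angular": [0,0,0]},
    {"fingers": 30,"delta_pos": [0,0,4],"angular": [0,0,0]},
    {"fingers": 30,"delta_pos": [0,0,6],"angular": [0,0,0]},
    {"fingers": 30,"delta_pos": [0,0,8],"angular": [0,0,0]},
    {"fingers": 30,"delta_pos": [0,0,8],"angular": [0,0,0]},
  ],
)

```text
clock: 24.3
tool_pos: [0.5433, 0.0749, 0.0617]
orientation: [180.0, -0.0, -94.2]
force: [-0.1, 0.8, -1.7]
opening: 0.0387
gripper_force: 29.8
```

```bash
cat > m.py <<'E'
from h import *
import sys
st();print(ctrl.get_obs()["tool_pos"]*1000,ctrl.get_obs()["moment"])
for n in("scene","top"):
    im=ctrl.snapshot(n);cv2.imwrite(f"pics/{sys.argv[1]}_{n}.png",im[:,:,::-1]);h=cv2.cvtColor(im,cv2.COLOR_RGB2HSV)
    b=(270,226,294,250) if n=="scene" else (350,157,370,180)
    print(n,b)
    for y in range(b[1],b[3]):
        r=""
        for x in range(b[0],b[2]):
            H,S,V=map(int,h[y,x]);r+= ("#" if V<75 else "d" if V<105 else "g" if V<140 else "S") if S<90 else ("R" if H<9 or H>170 else "y" if V>150 else ".")
        print(y,r)
E
python3 m.py a
```

```text
('clock', np.float64(24.3)) ('joint_pos', array([ 28.32,  15.54, -24.89,  -0.  , -49.6 , -32.54])) ('tool_pos', array([0.54, 0.07, 0.06])) ('orientation', array([179.97,  -0.01, -94.22])) ('force', array([-0.11,  0.81, -1.71])) ('opening', np.float64(0.0387)) ('gripper_force', np.float64(29.7515))
[543.29  74.94  61.73] [ 0.21 -0.02 -0.01]
scene (270, 226, 294, 250)
226 .........gSSSggggggggggg
227 .........ggSSggggggggggg
228 ...........ggggggggggggg
229 ...........ggd..yy.ggggg
230 ............gd..yy....gg
231 ...........ddd..........
232 ........gddddd..........
233 ......gddddd#dRRRR......
234 .....gddgggggdRRRRgggggg
235 .....gddRggSSSSSSSSSSggg
236 .....ddgSSSSSSSSSSSSSggg
237 ...RRRdgSSSSSSSSSSSSSggg
238 ...RRddgSSSSSSSgggggggRg
239 ..RRRdRRggSSSSggg..RRRRR
240 ..RRRd..ggggggggg..RRRRR
241 ..RRRd..ggggggggg..RRRRR
242 .RRRRRd.ggdggdddg..RRRRR
243 .RRRRRddddddddgg...RRRRR
244 .RRRRRRdddddddg....RRRRR
245 .RRRRRR...dddg....RRRRRR
246 ..RRRRRR.........RRRRRRR
247 ..RRRRRRR.......RRRRRRRR
248 ..RRRRRRRRR..RRRRRRRRRR.
249 y..RRRRRRRRRRRRRRRRRRRR.
top (350, 157, 370, 180)
157 yyyyyyyyyyyyyyyyyyyy
158 yyyyyyyyyyyyyyyyyyyy
159 yyyyyyyyyyyyyyyyyyyy
160 ySSSSSSSSSSSyyyyyyyy
161 SSSSSSSSSSSSyyyyyyyy
162 SSSSSSSSggggyyyyyyyy
163 gggdgggdd#RRRRyyyyyy
164 RRRRRRRd####RRRyyyyy
165 RRRRRRRRRRR###RRyyyy
166 RRRRR..gdRRRR#RR.yyy
167 RRR..gdggggRR##RRyyy
168 RR..ggggggggRR#RRR.y
169 RR..gggggggg..#RRR..
170 d..gdggggggg..RRRR..
171 gggggddggggggdRRRR..
172 ggggggggSSgg..dRRR..
173 dggggggggggS.gdRRR..
174 RRRdgggggggg.ddRRR..
175 RRR.y..ddddggdRRRR..
176 RRRR...###dddRRRR...
177 RRRRRRR#dRRRRRRRR...
178 RRRRRRRRRRRRRRRR....
179 RRRRRRRRRRRRRRRR....
```

>>> apply_moves(
  deltas=[
    {"fingers": 30,"delta_pos": [-0.6,0,2],"angular": [0,0,0]},
    {"fingers": 30,"delta_pos": [-0.6,0,4],"angular": [0,0,0]},
    {"fingers": 30,"delta_pos": [-0.6,0,6],"angular": [0,0,0]},
    {"fingers": 30,"delta_pos": [-0.6,0,8],"angular": [0,0,0]},
    {"fingers": 30,"delta_pos": [-0.6,0,9.7],"angular": [0,0,0]},
    {"fingers": 30,"delta_pos": [-0.6,0,9.7],"angular": [0,0,0]},
    {"fingers": 30,"delta_pos": [-0.6,0,9.7],"angular": [0,0,0]},
  ],
)

```text
clock: 25.1
tool_pos: [0.5436, 0.0756, 0.0523]
orientation: [180.0, -0.0, -94.2]
force: [-0.5, -0.4, -1.8]
opening: 0.039
gripper_force: 29.8
```

```bash
python3 m.py b
```

```text
('clock', np.float64(25.1)) ('joint_pos', array([ 28.38,  16.2 , -25.46,   0.  , -48.35, -32.6 ])) ('tool_pos', array([0.54, 0.08, 0.05])) ('orientation', array([179.99,  -0.01, -94.22])) ('force', array([-0.52, -0.45, -1.78])) ('opening', np.float64(0.039)) ('gripper_force', np.float64(29.7519))
[543.56  75.63  52.31] [ 0.15 -0.08  0.01]
scene (270, 226, 294, 250)
226 ..........gggggg...yy...
227 .........gSSggggggggS...
228 .........gSSSggggggggggg
229 ..........gggggggggggggg
230 ...........ggggggggggggg
231 ............dg.......ggg
232 ............dd..........
233 ..........RRdddRRR......
234 .......RRdggggdRRRRR....
235 ......RddgSSSSSRRRRRR...
236 .....RR#dSSSSSSgggggSSgg
237 ...RRRddgSSSSSSSSSSSSSgg
238 ...RRRddgSSSSSSSSSSSSSgg
239 ..RRRRddgSSSSSSSSSSSgggg
240 ..RRRRd.gSSSSSSgggggRRRR
241 ..RRRdd.ggSSggggg..RRRRR
242 .RRRRdd.gggggdddg..RRRRR
243 .RRRRRd..gggddgg...RRRRR
244 .RRRRRdd.gdddgg....RRRRR
245 ..RRRRRddddddg....RRRRRR
246 ..RRRRRRRdddd....RRRRRRR
247 ..RRRRRRRRRR....RRRRRRRR
248 ..RRRRRRRRRRRRRRRRRRRRR.
249 y..RRRRRRRRRRRRRRRRRRRR.
top (350, 157, 370, 180)
157 yyyyyyyyyyyyyyyyyyyy
158 yyyyyyyyyyyyyyyyyyyy
159 yyyyyyyyyyyyyyyyyyyy
160 yyyyyyySSSSyyyyyyyyy
161 SSSSSSSSSSSSyyyyyyyy
162 SSSSSSSSSSSg.yyyyyyy
163 SSSSgggggggRRRyyyyyy
164 dddRRRd###RRRRRyyyyy
165 RRRRRRR#####dRRRyyyy
166 RRRRR..gdRRR#RRR.yyy
167 RRR..gdggggRR#RRRyyy
168 RR..gdggggggR#RRRR.y
169 RR..gggggggg.dRRRR.y
170 R...dSSSSSSgddRRRR..
171 gggddSSSSSSgd#RRRR..
172 gggggdgSSggg.#RRRR..
173 ggggggggggg..dRRRR..
174 Rddgggggggg..#RRRR..
175 RRR..ggdggg.dRRRRR..
176 RRRR...######RRRR...
177 RRRRRR####dRRRRRR...
178 RRRRRR#dRRRRRRRR....
179 RRRRRRRRRRRRRRRR....
```

>>> apply_moves(
  deltas=[
    {"fingers": 30,"delta_pos": [0,-1,1],"angular": [0,0,0]},
    {"fingers": 30,"delta_pos": [0,-1,2],"angular": [0,0,0]},
    {"fingers": 30,"delta_pos": [0,-1,3],"angular": [0,0,0]},
    {"fingers": 30,"delta_pos": [0,-1,3],"angular": [0,0,0]},
    {"fingers": 30,"delta_pos": [0,-1,3],"angular": [0,0,0]},
  ],
)

```text
clock: 25.7
tool_pos: [0.5445, 0.0755, 0.0493]
orientation: [180.0, -0.0, -94.2]
force: [0.1, -0.4, -2.2]
opening: 0.0392
gripper_force: 29.8
```

```bash
python3 -c "
from plant import ctrl
o=ctrl.get_obs();print(o['tool_pos']*1000,o['force'],o['moment'])"
```

```text
[544.5301673   75.5450847   49.32584624] [ 0.11002846 -0.391188   -2.24944618] [ 0.16955497 -0.02897287 -0.01754467]
```

>>> apply_moves(
  deltas=[
    {"fingers": 30,"delta_pos": [0,0,1],"angular": [0,0,0]},
    {"fingers": 30,"delta_pos": [0,0,1],"angular": [0,0,0]},
    {"fingers": 30,"delta_pos": [0,0,1],"angular": [0,0,0]},
  ],
)

```text
clock: 26.0
tool_pos: [0.5446, 0.0756, 0.0483]
orientation: [180.0, -0.0, -94.2]
force: [-0.6, 0.3, -1.9]
opening: 0.039
gripper_force: 29.8
```

```bash
python3 -c "
from plant import ctrl
o=ctrl.get_obs();print(o['tool_pos']*1000,o['force'],o['moment'])"
```

```text
[544.55077954  75.57137009  48.34462638] [-0.62472223  0.29189003 -1.92819393] [ 0.21634356 -0.04672231  0.02331078]
```

>>> apply_moves(
  deltas=[
    {"fingers": 30,"delta_pos": [0,0,1],"angular": [0,0,0]},
    {"fingers": 30,"delta_pos": [0,0,1],"angular": [0,0,0]},
    {"fingers": 30,"delta_pos": [0,0,1],"angular": [0,0,0]},
  ],
)

```text
clock: 26.3
tool_pos: [0.5445, 0.0756, 0.0473]
orientation: [180.0, -0.0, -94.2]
force: [-0.0, -0.0, -2.7]
opening: 0.0389
gripper_force: 29.8
```

```bash
python3 -c "
from plant import ctrl
o=ctrl.get_obs();print(o['tool_pos']*1000,o['force'],o['moment'])"
```

```text
[544.51899295  75.55183767  47.33150993] [-0.0091389  -0.02924077 -2.72314551] [ 0.20394472 -0.04101122  0.00859413]
```

>>> apply_moves(
  deltas=[
    {"fingers": 30,"delta_pos": [0,0,1],"angular": [0,0,0]},
    {"fingers": 30,"delta_pos": [0,0,1],"angular": [0,0,0]},
    {"fingers": 30,"delta_pos": [0,0,1],"angular": [0,0,0]},
  ],
)

```text
clock: 26.6
tool_pos: [0.5445, 0.0756, 0.0463]
orientation: [180.0, -0.0, -94.2]
force: [0.6, 1.0, -1.7]
opening: 0.0392
gripper_force: 29.8
```

```bash
python3 -c "
from plant import ctrl
o=ctrl.get_obs();print(o['tool_pos']*1000,o['force'],o['moment'])"
```

```text
[544.52833934  75.56292855  46.32061118] [ 0.611533    1.03217364 -1.66389259] [ 0.24101324 -0.03881283  0.03672945]
```

>>> apply_moves(
  deltas=[
    {"fingers": 30,"delta_pos": [0,0,1],"angular": [0,0,0]},
    {"fingers": 30,"delta_pos": [0,0,1],"angular": [0,0,0]},
    {"fingers": 30,"delta_pos": [0,0,1],"angular": [0,0,0]},
  ],
)

```text
clock: 26.9
tool_pos: [0.5445, 0.0756, 0.0453]
orientation: [180.0, -0.0, -94.2]
force: [0.3, -1.0, -2.1]
opening: 0.0388
gripper_force: 29.8
```

```bash
python3 -c "
from plant import ctrl
o=ctrl.get_obs();print(o['tool_pos']*1000,o['force'],o['moment'])"
```

```text
[544.53942342  75.55533711  45.33618301] [ 0.25168177 -1.01909331 -2.07330231] [ 0.18591002 -0.0322491  -0.02702772]
```

>>> apply_moves(
  deltas=[
    {"fingers": 30,"delta_pos": [0,0,0.8],"angular": [0,0,0]},
    {"fingers": 30,"delta_pos": [0,0,0.8],"angular": [0,0,0]},
    {"fingers": 30,"delta_pos": [0,0,0.8],"angular": [0,0,0]},
  ],
)

```text
clock: 27.2
tool_pos: [0.5446, 0.0756, 0.0446]
orientation: [180.0, -0.0, -94.2]
force: [-0.2, 0.8, -2.1]
opening: 0.0389
gripper_force: 29.8
```

```bash
python3 -c "
from plant import ctrl
o=ctrl.get_obs();print(o['tool_pos']*1000,o['force'],o['moment'])"
```

```text
[544.56126042  75.56132629  44.57072944] [-0.15798498  0.79931542 -2.06464031] [ 0.14190553 -0.05031045 -0.01468039]
```

>>> apply_moves(
  deltas=[
    {"fingers": 30,"delta_pos": [0,0,-2],"angular": [0,0,0]},
    {"fingers": 30,"delta_pos": [0,0,-5],"angular": [0,0,0]},
    {"fingers": 30,"delta_pos": [0,0,-7.7],"angular": [0,0,0]},
    {"fingers": 30,"delta_pos": [0,0,-7.7],"angular": [0,0,0]},
    {"fingers": 30,"delta_pos": [0,0,-7.7],"angular": [0,0,0]},
  ],
)

```text
clock: 27.7
tool_pos: [0.5446, 0.0756, 0.0524]
orientation: [-180.0, 0.0, -94.2]
force: [0.5, 0.2, -2.3]
opening: 0.0387
gripper_force: 29.8
```

```bash
python3 m.py c; python3 -c "
from h import *
s=cv2.imread('pics/c_scene.png')[:,:,::-1];t=cv2.imread('pics/c_top.png')[:,:,::-1]
print(blobs(s,(0,150,90),(8,255,255),(205,215,265,260),10),blobs(s,(9,200,150),(20,255,255),(200,225,265,260),4))"
```

```text
('clock', np.float64(27.7)) ('joint_pos', array([ 28.32,  16.27, -25.34,  -0.  , -48.37, -32.54])) ('tool_pos', array([0.54, 0.08, 0.05])) ('orientation', array([-179.98,    0.01,  -94.22])) ('force', array([ 0.53,  0.21, -2.26])) ('opening', np.float64(0.0387)) ('gripper_force', np.float64(29.7515))
[544.63  75.63  52.43] [ 0.19 -0.08 -0.05]
scene (270, 226, 294, 250)
226 ..........ggggg....yy...
227 .........gggggggggg.y...
228 .........gSSgggggggggggg
229 ..........gSSSgggggggggg
230 ...........ggggggggggggg
231 ............gg.....ggggg
232 ............dg........gg
233 .........RRRggRRR.......
234 .......RRdggggdRRRRR....
235 .....RRRdgSSSSSRRRRRR...
236 .....RRddSSSSSSgRRRRgggg
237 ...RRRddggSSSSSSSSSSSSgg
238 ...RRR#dgSSSSSSSSSSSSSgg
239 ..RRRRddgSSSSSSSSSSSSggg
240 ..RRRRdggSSSSSSSSgggggRR
241 ..RRRRd.ggSSSgggg..RRRRR
242 .RRRRdd.gggSgdddg..RRRRR
243 .RRRRRd..gggddgg...RRRRR
244 .RRRRRd..gggdgg....RRRRR
245 .RRRRRRddddggg....RRRRRR
246 ..RRRRRRd#ddg....RRRRRRR
247 ..RRRRRRRRRdd...RRRRRRRR
248 ..RRRRRRRRRRRRRRRRRRRRR.
249 y..RRRRRRRRRRRRRRRRRRRR.
top (350, 157, 370, 180)
157 yyyyyyyyyyyyyyyyyyyy
158 yyyyyyyyyyyyyyyyyyyy
159 yyyyyyyyyyyyyyyyyyyy
160 yyyyySSSSSSyyyyyyyyy
161 SSSSSSSSSSSSyyyyyyyy
162 SSSSSSSSSSgg.yyyyyyy
163 ggggggddddRRRRyyyyyy
164 RRRRRRR####RRRRyyyyy
165 RRRRRRRR####dRRRyyyy
166 RRRRR..gdRRR##RR.yyy
167 RRR..gdggggRR#RRRyyy
168 RR..gdgggggg.#RRRR.y
169 RR..gggggSSg.dRRRR..
170 R...dSSSSSSgddRRRR..
171 gggddSSSSSSgd#RRRR..
172 gggggggSSgdg.dRRRR..
173 ggggggggggg..dRRRR..
174 RRdgggggggg..#RRRR..
175 RRR...ggdgdd#RRRRR..
176 RRRR...#####RRRRR...
177 RRRRRRd###RRRRRRR...
178 RRRRRRRRRRRRRRRR....
179 RRRRRRRRRRRRRRRR....
[(71, [218, 232, 8, 12], [221.56, 237.62])] [(45, [230, 240, 10, 7], [234.98, 243.51])]
```

```bash
python3 -c "
from plant import ctrl
print(ctrl.close_job())"
```

```text
the job is handed in; nothing more can be done
None
```

I handed the job in at about 28 s of robot time. The clamp is cranked to its stop, and the pliers are held squeezed with the spread ring around the axle groove. It looks centred in both cameras and there is no side force; the ring height comes from the arm's position, as the cameras read it about 3 mm lower. The result of the judging was not reported.

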